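# Scan mounting plates and stack them

## Task

Book in the mounting plates that lie on the bench: aim the barcode reader at the label of each one and hold it steady there for two seconds, taking the labels in the order red, yellow, green, blue (skip a colour that is not there). Stand the reader back upright on its black charging mat, and stack the plates flat and square in one pile, in any order, on the white rectangle of the blue mat, labels up, each one within a few millimetres of the rectangle. Leave the other things on the bench where they are.

Things in the scene. Friction and masses are not known exactly. Their poses are not given: they have to be found in the camera images.
- reader_grip (a point): barcode reader, 0.28 kg: yellow upright column 30 mm (its x) by 34 mm (its y) on a round black foot of diameter 68 mm, 144 mm tall. Point on the column's axis, 120 mm above the foot's underside; z up, x forward, the way the nose looks. Its ribbed top (97 to 144 mm up) is free to grip across the 34 mm; below it the black nose, 34 mm wide, sticks out forward and down.
- reader_window (a point): red window at the nose's end, 40 mm in front of the column's axis, 75 mm above the foot's underside. Its x axis is the reading beam: forward and 60 degrees below horizontal when the reader is upright; y is the reader's y. It reads a label lying 80 to 160 mm out along the beam and within 12 mm of it, from any side, if held so for 1.5 s. No signal is given.
- charge_mat: the reader's charging mat: black rubber disc of diameter 116 mm, 5 mm thick, fixed to the bench; origin at the centre of its underside. The reader stands on it at the start. (Above the bench: arms of two fixed chandeliers hang into the way of wrists from 0.19 m up, their ends at about x 0.69 y 0.17, x 0.62 y 0.48, x 0.71 y -0.28 and x 0.68 y -0.48 m; the rest lies beyond.)
- pile_spot (a point): centre of the white rectangle (112 x 89 mm inside) printed on the blue packing mat (136 x 110 mm, 2 mm thick, fixed to the bench), on the mat's top face; x runs along the rectangle's long side, z up.
- plate_red_centre (a point): aluminium mounting plate with the red label, 112 mm (its x) by 86 mm (its y) by 14 mm thick (z up), 0.22 kg, H-shaped: two end bars 28 x 86 mm joined by a waist 44 mm wide (y) and 56 mm long (x), which can be gripped across from above. This point is its centre, half-way up. It lies flat on the bench, label up. May be absent.
- label_red (a point): centre of the barcode label with red ends on the top face of that plate: white in the middle with black bars, 24 x 52 mm, on the end bar 42 mm from the plate's middle towards its +x end. May be absent.
- plate_yellow_centre (a point): aluminium mounting plate with the yellow label, 112 mm (its x) by 86 mm (its y) by 14 mm thick (z up), 0.22 kg, H-shaped: two end bars 28 x 86 mm joined by a waist 44 mm wide (y) and 56 mm long (x), which can be gripped across from above. This point is its centre, half-way up. It lies flat on the bench, label up. May be absent.
- label_yellow (a point): centre of the barcode label with yellow ends on the top face of that plate: white in the middle with black bars, 24 x 52 mm, on the end bar 42 mm from the plate's middle towards its +x end. May be absent.
- plate_green_centre (a point): aluminium mounting plate with the green label, 112 mm (its x) by 86 mm (its y) by 14 mm thick (z up), 0.22 kg, H-shaped: two end bars 28 x 86 mm joined by a waist 44 mm wide (y) and 56 mm long (x), which can be gripped across from above. This point is its centre, half-way up. It lies flat on the bench, label up. May be absent.
- label_green (a point): centre of the barcode label with green ends on the top face of that plate: white in the middle with black bars, 24 x 52 mm, on the end bar 42 mm from the plate's middle towards its +x end. May be absent.
- plate_blue_centre (a point): aluminium mounting plate with the blue label, 112 mm (its x) by 86 mm (its y) by 14 mm thick (z up), 0.22 kg, H-shaped: two end bars 28 x 86 mm joined by a waist 44 mm wide (y) and 56 mm long (x), which can be gripped across from above. This point is its centre, half-way up. It lies flat on the bench, label up. May be absent.
- label_blue (a point): centre of the barcode label with blue ends on the top face of that plate: white in the middle with black bars, 24 x 52 mm, on the end bar 42 mm from the plate's middle towards its +x end. May be absent.
- screwdriver: bystander, loose, to be left alone: small red screwdriver, 128x18x18 mm; origin at the centre of its underside
- felt_pen: bystander, loose, to be left alone: white felt pen with a black cap, 128 mm long, 14 mm thick; origin at the centre of its underside
- lamp_socket: bystander, loose, to be left alone: cream lamp holder standing upright, 37 mm across, 47 mm tall; origin at the centre of its underside
- connector: bystander, loose, to be left alone: cream terminal strip, 58x18x13 mm; origin at the centre of its underside
There are look-alikes about, which are no part of the job. What is meant by the part that bears reader_grip is not orange or pink, and is the larger of those in its own colour.

How it is judged (in metres and radians):
On the way, in this order (a step that is already met when the one before it is completed fails the run):
1. the reader's beam is held for 1.5 s on the red label: label 80 to 160 mm out along the beam and within 12 mm of it to either side and up or down (x of label_red in the frame of reader_window between 0.08 and 0.16 m and y of label_red in the frame of reader_window between -0.012 and 0.012 m and z of label_red in the frame of reader_window between -0.012 and 0.012 m), for 1.5 s.
2. the reader's beam is held for 1.5 s on the yellow label: label 80 to 160 mm out along the beam and within 12 mm of it to either side and up or down (x of label_yellow in the frame of reader_window between 0.08 and 0.16 m and y of label_yellow in the frame of reader_window between -0.012 and 0.012 m and z of label_yellow in the frame of reader_window between -0.012 and 0.012 m), for 1.5 s.
3. the reader's beam is held for 1.5 s on the green label: label 80 to 160 mm out along the beam and within 12 mm of it to either side and up or down (x of label_green in the frame of reader_window between 0.08 and 0.16 m and y of label_green in the frame of reader_window between -0.012 and 0.012 m and z of label_green in the frame of reader_window between -0.012 and 0.012 m), for 1.5 s.
4. the reader's beam is held for 1.5 s on the blue label: label 80 to 160 mm out along the beam and within 12 mm of it to either side and up or down (x of label_blue in the frame of reader_window between 0.08 and 0.16 m and y of label_blue in the frame of reader_window between -0.012 and 0.012 m and z of label_blue in the frame of reader_window between -0.012 and 0.012 m), for 1.5 s.
5. the reader stands upright on its charging mat, let go (horizontal distance between reader_grip and charge_mat below 0.03 m and angle between reader_grip's own z axis and vertical below 0.1 rad and height (world z) of reader_grip between 0.118 and 0.131 m and contact force between the fingers and reader below 0.1 N), for 0.3 s.
At the end, for the whole second after the job is handed in: The reader stands upright on the charging mat within 30 mm of its centre; every plate present lies flat (within 0.06 rad), label up, in one pile on the white rectangle, its centre within 8 mm of the rectangle's centre along each side and within 0.12 rad of its direction (either way round) (horizontal distance between reader_grip and charge_mat below 0.03 m and angle between reader_grip's own z axis and vertical below 0.1 rad and height (world z) of reader_grip between 0.118 and 0.131 m and x of plate_red_centre in the frame of pile_spot between -0.008 and 0.008 m and y of plate_red_centre in the frame of pile_spot between -0.008 and 0.008 m and angle between the x axis of each of plate_red_centre, plate_yellow_centre, plate_green_centre, plate_blue_centre and the x axis of pile_spot, either way round below 0.12 rad and angle between each of plate_red_centre, plate_yellow_centre, plate_green_centre, plate_blue_centre's own z axis and vertical below 0.06 rad and height (world z) of each of plate_red_centre, plate_yellow_centre, plate_green_centre, plate_blue_centre below 0.06 m and z of plate_red_centre in the frame of pile_spot between 0.004 and 0.056 m and x of plate_yellow_centre in the frame of pile_spot between -0.008 and 0.008 m and y of plate_yellow_centre in the frame of pile_spot between -0.008 and 0.008 m and z of plate_yellow_centre in the frame of pile_spot between 0.004 and 0.056 m and x of plate_green_centre in the frame of pile_spot between -0.008 and 0.008 m and y of plate_green_centre in the frame of pile_spot between -0.008 and 0.008 m and z of plate_green_centre in the frame of pile_spot between 0.004 and 0.056 m and x of plate_blue_centre in the frame of pile_spot between -0.008 and 0.008 m and y of plate_blue_centre in the frame of pile_spot between -0.008 and 0.008 m and z of plate_blue_centre in the frame of pile_spot between 0.004 and 0.056 m); the robot touches nothing.
It fails at once if the screwdriver is moved more than 6 cm (distance of screwdriver from where it was at the start of the episode above 0.06 m).
It fails at once if the felt pen is moved more than 6 cm (distance of felt_pen from where it was at the start of the episode above 0.06 m).
It fails at once if the lamp socket is moved more than 6 cm (distance of lamp_socket from where it was at the start of the episode above 0.06 m).
It fails at once if the connector is moved more than 6 cm (distance of connector from where it was at the start of the episode above 0.06 m).
Of plate_red, plate_yellow, plate_green, plate_blue only 3 to 4 are there at a start; the rules pass over those that are not, and their reading is None.
At some moment in a run one of plate_red, plate_yellow, plate_green, plate_blue may be knocked a few centimetres aside while the robot is not near it.
It also fails if it takes over 210 s, if anything falls off the work surface, if the arm or the gripper's body presses on something with over 40 N, if the wrist force passes 120 N, or if a joint passes its speed limit or range.

## Robot

A 6-joint arm with a two-finger parallel gripper is mounted at the origin on a cart in front of the work surface, level with it; the furniture and walls round the work are solid. World frame = base frame: x ahead of the robot, y to its left, z up, the work surface at z = 0. Lengths are in mm, angles in rad, forces in N, time in s.
With the tool pointing down it reaches from about 275 to 1000 mm from the base axis. Payload 8.4 kg.
Tool frame: the origin (TCP) lies midway between the tips of the shut fingers; the grasp point (between the pads) lies 19 mm behind it; z points along the fingers, y is the line along which they close (so a half turn about z gives the same grasp; the last joint's range is limited). The gripper opens to 85 mm and grips with 20 to 120 N. Pads are 22 mm wide; open, the fingers measure 114 mm over their backs; the gripper's body (76 mm by 85 mm) begins 54 mm behind the grasp point. The pads swing forward as they close: fully open they stand 13 mm farther back than shut.
Start: joints at [1.15, 0.353, 1.633, -0, 1.155, -0.002], TCP at [254.164, 570.989, 231.281] pointing down, gripper open.
Joint ranges: [-2.63, 2.63], [-0.92, 2.1], [0.06, 2.66], [-1.3, 4.44], [0, 2.69], [-3.02, 3.02]. Speed limits (rad/s): [2.22, 2.22, 2.79, 3.14, 3.14, 3.14].

## Interface

Orientations are given as [roll, pitch, yaw] about the fixed x, y, z axes, in that order (R = Rz(yaw) Ry(pitch) Rx(roll)).
In Python, from rig import r gives the robot as it stands.
- The arm moves only by the tool servo_tool, never from a script. Its argument "deltas" is a list of rows, each an object of numbers: "x", "y", "z": the shift along the world's x, y, z in mm; "rx", "ry", "rz": the turn, a rotation vector about the world's x, y, z in rad; "gripper": the gripper's target within -1 to 1 (fully open at 1, half-way at 0, shut at -1). A call has 1 to 10 rows; each row is the pose to reach, as a shift and turn from the pose commanded when the call began; what a row does not reach only later rows make up. A row lasts 1/10 s, in which the tool goes at most 50 mm and 8.59 degrees, less where a joint would pass 70% of its speed; a pose out of reach is approached as far as the arm can. A call with a gripper value outside its range is refused whole. The fingers move at their own pace and stop on an object; "newtons" is the grip in N (left out, the last holds). Time passes only in rows, so rows that repeat a pose let the fingers close. It gives the time, the measured TCP pose, the force, the opening and the grip force at its end, in the units of the state.
- r.sense(): the state, without advancing time (a new reading comes with each control period).
- r.grab_frame(name): name is "scene" or "top"; returns the picture (384x512x3 uint8, blue, green, red); there is no depth.
- r.camera_params(name): a dict with "mtx" (3x3 intrinsics, pixels), "D" ([k1, k2, p1, p2, k3] as OpenCV has them; the pictures are not rectified), "eye" and "orientation" of the camera in the world. Camera axes: x right, y down, z forward; pixel columns grow to the right and rows downward; lengths in mm; the calibration is good to about 2 mm. A picture is of the moment at which its call begins. camera_params takes no time and is no camera call.
- r.sign_off(): hands the job in; it is judged then, once.
Trained networks look in the newest picture that a camera, given by its name, has taken for a name from the list of things; names that differ only in an ending like _2 or _b are one class to them, and where a whole thing is asked for, a point or a joint stands for the part that bears it (a point fixed in the world has none). Each returns a list of dicts, best first, with "conf" (0 to 1); they miss things now and then, are a little off and sometimes report something else, mostly with a low value. They report only what shows in the picture. A call takes as long as a camera call. They do not tell look-alikes from the thing itself.
- r.recognise(name, camera): "box" ([left, top, width, height] in pixels, round what is visible of it).
The state is a dict: "clock": time; "qpos": joint angles; "qvel": joint speeds; "joint_efforts": joint torques, N m; "eef_pos": TCP position; "tcp_rot": TCP orientation; "contact_force": force on the tool from outside, world axes, zero at the start; "wrist_torque": the same for the moment, N m; "opening": opening from 0.0 (shut) to 1.0 (fully open); "grasp_force": force on a finger pad.
Only numpy, scipy, OpenCV 4.12 (cv2) and the standard library are available. Lean on these libraries where they do the work, as an engineer would, in place of code of your own. Each camera call takes 0.05 s, during which the arm holds its last target. There are 200 camera calls.

## Working session

There is one attempt and no reset: what is moved stays moved. The work goes in short steps, Python scripts to look and compute and a tool call to move; the robot and the scene stay as the last step left them, time stands still between calls to the robot, and variables do not carry over. Pictures are saved under pics/ and viewed, at most 14 in all, crops included, and the job is handed in when it is done.

Besides the shell and the picture viewer there is one more tool, called after ">>>" as name(argument=value, ...) on one line, values as JSON. servo_tool: Moves the arm, as the interface text tells. Its arguments: {"type":"object","properties":{"deltas":{"type":"array","items":{"type":"object","properties":{"x":{"type":"number"},"y":{"type":"number"},"z":{"type":"number"},"rx":{"type":"number"},"ry":{"type":"number"},"rz":{"type":"number"},"gripper":{"type":"number"}}}},"newtons":{"type":"number"}},"required":["deltas"]}

```bash
mkdir -p pics; ls; python3 - <<'E'
from rig import r
import cv2
print(r.sense())
for n in("scene","top"):
    im=r.grab_frame(n); cv2.imwrite(f"pics/{n}0.png",im)
    print(n,r.camera_params(n))
    for t in ["reader_grip","reader_window","charge_mat","pile_spot","plate_red_centre","label_red","label_yellow","label_green","label_blue"]:
        print(t,[(d["box"],round(d["conf"],2)) for d in r.recognise(t,n)][:5])
E
```

```text
pics
{'clock': 0.0, 'qpos': array([ 1.14955136e+00,  3.53680199e-01,  1.63418184e+00,  1.33531245e-06,
        1.15520010e+00, -2.40359217e-03]), 'qvel': array([ 0.00192992,  0.00032891,  0.00139972, -0.0007887 , -0.00065519,
       -0.00022419]), 'joint_efforts': array([-1.86406913e-03, -6.05262780e+01, -3.42055249e+01, -3.80608867e-05,
        9.53369978e-03, -3.77385027e-05]), 'eef_pos': array([253.98338355, 570.51232165, 230.5212581 ]), 'tcp_rot': array([-3.14012317e+00, -4.75290315e-06,  2.72275073e+00]), 'contact_force': array([-0.01875138, -0.29638448, -0.76237729]), 'wrist_torque': array([-0.07130598, -0.0259035 , -0.00814198]), 'grasp_force': 0.0, 'opening': 0.9994470297075279}
scene {'mtx': array([[483.47628366,   0.        , 260.34227497],
       [  0.        , 483.47628366, 193.51470974],
       [  0.        ,   0.        ,   1.        ]]), 'D': array([-0.12594967,  0.        ,  0.        ,  0.        ,  0.        ]), 'eye': array([-351.32184332, -342.36082571, 1415.7831278 ]), 'orientation': array([-2.51404454,  0.00587273, -1.20607453])}
reader_grip [([182.9, 153.6, 18.
[... 1161 characters left out ...]
1, 17.4, 16.3], 0.71), ([173.3, 264.0, 12.3, 12.6], 0.54)]
reader_window [([156.6, 213.7, 29.6, 28.1], 0.8), ([170.9, 262.6, 14.0, 12.7], 0.53), ([158.4, 181.3, 20.6, 12.2], 0.51), ([243.6, 223.2, 26.6, 37.1], 0.39), ([328.5, 220.2, 34.7, 1.3], 0.24)]
charge_mat [([158.0, 217.1, 36.6, 33.8], 0.96), ([294.4, 214.5, 34.6, 40.1], 0.43), ([218.4, 191.7, 3.3, 20.1], 0.33)]
pile_spot [([364.9, 213.5, 33.8, 44.3], 0.92)]
plate_red_centre [([242.0, 224.8, 32.8, 35.3], 0.7)]
label_red [([241.9, 222.2, 28.4, 36.5], 0.96), ([295.7, 219.9, 33.9, 38.3], 0.69)]
label_yellow [([295.5, 217.2, 30.9, 37.4], 0.77)]
label_green [([293.8, 173.5, 28.7, 33.3], 0.56)]
label_blue [([238.1, 169.1, 35.0, 42.8], 0.62)]
```

```bash
python3 - <<'E'
import cv2
a=cv2.imread("pics/top0.png")[150:310,90:420]; cv2.imwrite("pics/a.png",cv2.resize(a,(800,388),interpolation=cv2.INTER_CUBIC))
a=cv2.imread("pics/scene0.png")[130:310,90:400]; cv2.imwrite("pics/b.png",cv2.resize(a,(800,465),interpolation=cv2.INTER_CUBIC))
E
```

```text
(no output)
```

View pics/a.png

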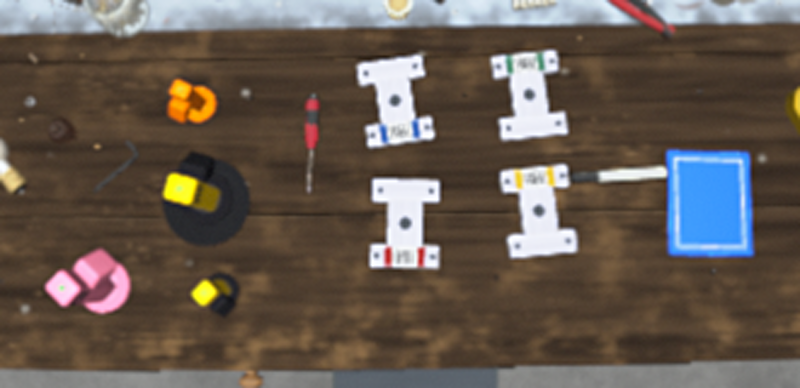

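View pics/b.png

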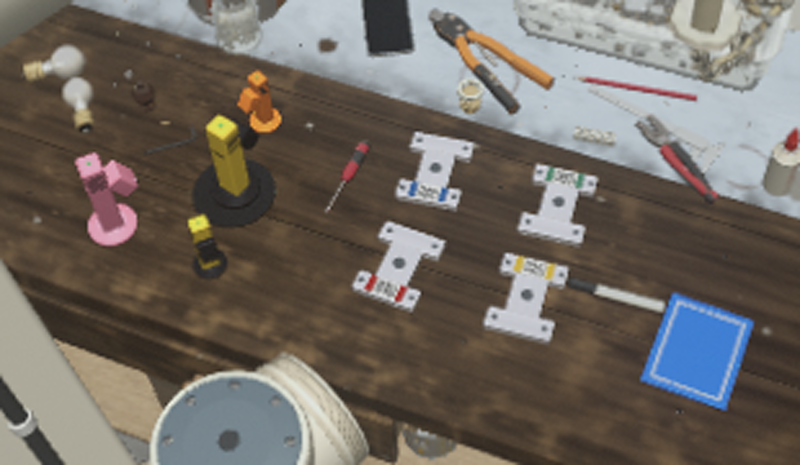

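Candidates for the reader in the top picture: orange at (163,191), pink at (122,267), small yellow at (176,271) and large yellow at (165,229). The large yellow one on the black mat is meant, since it is yellow and the bigger of the two yellows. The crop above, already enlarged 2.4 times, confirms this. All four plates are there: blue (254,192), green (308,188), red (257,242) and yellow (312,237). The packing mat is at (382,233).

```bash
cat > lib.py <<'E'
import numpy as np, cv2
from scipy.optimize import minimize
from scipy.spatial.transform import Rotation as Ro
from rig import r
S=4
def proj(n,P):
    c=r.camera_params(n); R=Ro.from_euler("xyz",c["orientation"]).as_matrix().T
    return cv2.projectPoints(np.float64(P).reshape(-1,1,3),R,-R@c["eye"],c["mtx"],c["D"])[0][:,0]
def unproj(n,uv,z):
    c=r.camera_params(n); R=Ro.from_euler("xyz",c["orientation"]).as_matrix()
    u=cv2.undistortPoints(np.float64(uv).reshape(-1,1,2),c["mtx"],c["D"])[:,0]
    d=np.c_[u,np.ones(len(u))]@R.T
    return (c["eye"]+d*((z-c["eye"][2])/d[:,2])[:,None])[:,:2]
def rect(a,b,cx=0): return np.array([[cx-a/2,-b/2],[cx+a/2,-b/2],[cx+a/2,b/2],[cx-a/2,b/2]])
H=[rect(28,86,-42),rect(28,86,42),rect(60,44)]
def place(poly,p,z):
    c,s=np.cos(p[2]),np.sin(p[2]); return np.c_[poly@np.array([[c,s],[-s,c]])+p[:2],np.full(len(poly),z)]
def render(n,parts,p,z0,z1,shape):
    m=np.zeros(shape,np.uint8)
    for q in parts:
        pts=np.r_[proj(n,place(q,p,z0)),proj(n,place(q,p,z1))]
        pts=(pts+.5)*S-.5
        cv2.fillConvexPoly(m,cv2.convexHull(np.round(pts*16).astype(np.int32)),255,shift=4)
    return m>0
def up(im): return cv2.resize(im,None,fx=S,fy=S,interpolation=cv2.INTER_CUBIC)
def fit(masks,parts,p0,z0,z1):
    def cost(p): 
        c=0
        for n,m in masks.items():
            k=render(n,parts,p,z0,z1,m.shape); c+=1-(k&m).sum()/max((k|m).sum(),1)
        return c
    o=min((minimize(cost,p0,method="Nelder-Mead",options=dict(initial_simplex=np.array([p0]+[np.array(p0)+d for d in s*np.diag([8,8,.12])]),xatol=.02,fatol=1e-4)) for s in(1,-1)),key=lambda o:o.fun)
    return o.x,o.fun/len(masks)
HUE=dict(red=(172,8),yellow=(18,32),green=(45,90),blue=(100,118))
def plates(cams=("top","scene"),frames=None,verbose=True):
    frames=frames or {n:r.grab_frame(n) for n in cams}; cand={}
    for n,im in frames.items():
        g=up(im); hsv=cv2.cvtColor(g,cv2.COLOR_BGR2HSV)
        w=((hsv[...,2]>125)&(hsv[...,1]<70)).astype(np.uint8)
        w=cv2.morphologyEx(w,cv2.MORPH_OPEN,np.ones((7,7)))
        wc=cv2.morphologyEx(w,cv2.MORPH_CLOSE,np.ones((25,25)))
        for c in cv2.findContours(wc,cv2.RETR_EXTERNAL,cv2.CHAIN_APPROX_NONE)[0]:
            (u,v),_,_=cv2.minAreaRect(c); uv=(np.array([u,v])+.5)/S-.5
            C=unproj(n,uv,14)[0]
            if not(200<C[0]<650 and abs(C[1])<400): continue
            A=cv2.contourArea(c)/S**2
            if not 500<A<2000: continue
            m=np.zeros(w.shape,np.uint8); cv2.drawContours(m,[c],-1,1,-1)
            h=cv2.erode(m,np.ones((5,5)))>0
            best=None
            for k,(a,b) in HUE.items():
                hh=hsv[...,0]; s=(hh>=a)&(hh<=b) if a<b else (hh>=a)|(hh<=b)
                s&=h&(hsv[...,1]>110)&(hsv[...,2]>60)
                if best is None or s.sum()>best[1]: best=(k,s.sum(),np.argwhere(s)[:,::-1].mean(0) if s.any() else None)
            if best[1]<40: continue
            L=unproj(n,(best[2]+.5)/S-.5,14)[0]; d=L-C
            cand.setdefault(best[0],{})[n]=(m>0,C,np.arctan2(d[1],d[0]))
    out={}
    for k,v in cand.items():
        p0=list(next(iter(v.values()))[1])+[next(iter(v.values()))[2]]
        p,f=fit({n:x[0] for n,x in v.items()},H,p0,0,14); out[k]=p
        if verbose:
            print(k,"cams",list(v),"xy",p[:2].round(1),"yaw",p[2].round(3),"err",round(f,3),"label",(p[:2]+42*np.array([np.cos(p[2]),np.sin(p[2])])).round(1))
            for n,x in v.items():
                q,f=fit({n:x[0]},H,list(p),0,14); print("   ",n,q.round(3),round(f,3))
    return out
def bluemat(frames):
    ms={}
    for n,im in frames.items():
        hsv=cv2.cvtColor(up(im),cv2.COLOR_BGR2HSV)
        w=((hsv[...,0]>95)&(hsv[...,0]<125)&(hsv[...,1]>90)&(hsv[...,2]>90)).astype(np.uint8)
        c=max(cv2.findContours(cv2.morphologyEx(w,cv2.MORPH_CLOSE,np.ones((25,25))),cv2.RETR_EXTERNAL,cv2.CHAIN_APPROX_NONE)[0],key=cv2.contourArea)
        m=np.zeros(w.shape,np.uint8); cv2.drawContours(m,[c],-1,1,-1); ms[n]=m>0
        C=unproj(n,(np.array(cv2.minAreaRect(c)[0])+.5)/S-.5,2)[0]
    for sub in [ms]+[{n:m} for n,m in ms.items()]:
        print("mat",list(sub),min((fit(sub,[rect(136,110)],[*C,y],0,2) for y in(0.,1.57)),key=lambda t:t[1]))
E
python3 - <<'E'
from lib import *
F={n:cv2.imread(f"pics/{n}0.png") for n in("top","scene")}
plates(frames=F); bluemat(F)
print("charge mat",unproj("top",[158+36.6/2,217.1+33.8/2],2),unproj("scene",[164.5+15.5,195+10.5],2))
ms={}
for n,im in F.items():
    hsv=cv2.cvtColor(up(im),cv2.COLOR_BGR2HSV)
    w=((hsv[...,0]>20)&(hsv[...,0]<34)&(hsv[...,1]>130)&(hsv[...,2]>(200 if n=="top" else 90))).astype(np.uint8)
    box={"top":(155,205,35,45),"scene":(165,168,30,45)}[n]
    k=np.zeros_like(w); x,y,a,b=[S*i for i in box]; k[y:y+b,x:x+a]=1; w&=k
    w=cv2.morphologyEx(w,cv2.MORPH_CLOSE,np.ones((9,9)))
    ms[n]=w>0; ys,xs=np.nonzero(w); print(n,w.sum()/16,((np.array([xs.min(),ys.min(),xs.max(),ys.max()])+.5)/S).round(1))
    print(cv2.minAreaRect(np.c_[xs,ys].astype(np.float32)))
    cv2.imwrite(f"pics/m_{n}.png",w*255)
ys,xs=np.nonzero(ms["top"]); print("top-face centroid",unproj("top",[(xs.mean()+.5)/S-.5,(ys.mean()+.5)/S-.5],149))
C=unproj("top",[(xs.mean()+.5)/S-.5,(ys.mean()+.5)/S-.5],149)[0]
for y in(-.5,-.25,0,.25,.5): print("top face fit",fit({"top":ms["top"]},[rect(30,34)],[*C,y],149,149))
for zl in(20,50): print("scene",zl,fit({"scene":ms["scene"]},[rect(30,34)],[*C,0],zl,149))
a=np.hstack([cv2.resize(F["top"][200:260,140:210],(560,480),interpolation=cv2.INTER_CUBIC)]); cv2.imwrite("pics/c.png",a)
E
```

```text
red cams ['top', 'scene'] xy [430.2  22.6] yaw 3.109 err 0.099 label [388.2  24. ]
    top [429.508  20.592   3.117] 0.067Traceback (most recent call last):
  File "<stdin>", line 3, in <module>
  File "lib.py", line 65, in plates
    q,f=fit({n:x[0]},H,list(p),0,14); print("   ",n,q.round(3),round(f,3))
        ~~~^^^^^^^^^^^^^^^^^^^^^^^^^
  File "lib.py", line 32, in fit
    o=min((minimize(cost,p0,method="Nelder-Mead",options=dict(initial_simplex=np.array([p0]+[np.array(p0)+d for d in s*np.diag([8,8,.12])]),xatol=.02,fatol=1e-4)) for s in(1,-1)),key=lambda o:o.fun)
  File "lib.py", line 32, in <genexpr>
    o=min((minimize(cost,p0,method="Nelder-Mead",options=dict(initial_simplex=np.array([p0]+[np.array(p0)+d for d in s*np.diag([8,8,.12])]),xatol=.02,fatol=1e-4)) for s in(1,-1)),key=lambda o:o.fun)
           ~~~~~~~~^^^^^^^^^^^^^^^^^^^^^^^^^^^^^^^^^^^^^^^^^^^^^^^^^^^^^^^^^^^^^^^^^^^^^^^^^^^^^^^^^^^^^^^^^^^^^^^^^^^^^^^^^^^^^^^^^^^^^^^^^^^^^^^^^^^^^^^^^^^^^^^
    res = _minimize_neldermead(fun, x0, args, callback, bounds=bounds,
                               **options)
    fsim[k] = func(sim[k])
              ~~~~^^^^^^^^
    fx = function(np.copy(x), *(wrapper_args + args))
  File "lib.py", line 30, in cost
    k=render(n,parts,p,z0,z1,m.shape); c+=1-(k&m).sum()/max((k|m).sum(),1)
  File "lib.py", line 21, in render
    pts=np.r_[proj(n,place(q,p,z0)),proj(n,place(q,p,z1))]
                                    ~~~~^^^^^^^^^^^^^^^^^
  File "lib.py", line 7, in proj
    c=r.camera_params(n); R=Ro.from_euler("xyz",c["orientation"]).as_matrix().T
ValueError: time passes only in moves, steps and waits
```

Too many `camera_params` calls, so I'll cache them.

```bash
sed -i 's/^S=4/S=4\nfrom functools import cache\n@cache\ndef cam(n): return r.camera_params(n)/; s/c=r.camera_params(n)/c=cam(n)/' lib.py
cat > m0.py <<'E'
from lib import *
F={n:cv2.imread(f"pics/{n}0.png") for n in("top","scene")}
plates(frames=F); bluemat(F)
print("charge mat",unproj("top",[158+36.6/2,217.1+33.8/2],2),unproj("scene",[164.5+15.5,195+10.5],2))
ms={}
for n,im in F.items():
    hsv=cv2.cvtColor(up(im),cv2.COLOR_BGR2HSV)
    w=((hsv[...,0]>20)&(hsv[...,0]<34)&(hsv[...,1]>130)&(hsv[...,2]>(200 if n=="top" else 90))).astype(np.uint8)
    box={"top":(155,205,35,45),"scene":(165,168,30,45)}[n]
    k=np.zeros_like(w); x,y,a,b=[S*i for i in box]; k[y:y+b,x:x+a]=1; w&=k
    w=cv2.morphologyEx(w,cv2.MORPH_CLOSE,np.ones((9,9)))
    ms[n]=w>0; ys,xs=np.nonzero(w); print(n,w.sum()/16,((np.array([xs.min(),ys.min(),xs.max(),ys.max()])+.5)/S).round(1))
ys,xs=np.nonzero(ms["top"])
C=unproj("top",[(xs.mean()+.5)/S-.5,(ys.mean()+.5)/S-.5],149)[0]; print("top-face centroid",C)
for y in(-.5,-.25,0,.25,.5): print("top face fit",fit({"top":ms["top"]},[rect(30,34)],[*C,y],149,149))
for zl in(20,50): print("scene",zl,fit({"scene":ms["scene"]},[rect(30,34)],[*C,0],zl,149))
t=cv2.resize(F["top"][200:260,140:210],(400,343),interpolation=cv2.INTER_CUBIC)
s=cv2.resize(F["scene"][165:225,155:225],(400,343),interpolation=cv2.INTER_CUBIC)
cv2.imwrite("pics/c.png",np.hstack([t,s]))
E
python3 m0.py
```

```text
red cams ['top', 'scene'] xy [430.2  22.6] yaw 3.109 err 0.099 label [388.2  24. ]
    top [429.508  20.592   3.117] 0.067
    scene [429.575  23.728   3.126] 0.114
yellow cams ['top', 'scene'] xy [ 443.1 -151.1] yaw 0.082 err 0.098 label [ 485.  -147.7]
    top [ 4.42820e+02 -1.52583e+02  8.20000e-02] 0.063
    scene [ 4.4416e+02 -1.4944e+02  8.8000e-02] 0.101
blue cams ['top'] xy [591.   31.9] yaw -3.003 err 0.057 label [549.4  26.1]
    top [591.024  31.855  -3.003] 0.057
green cams ['top'] xy [ 596.7 -146. ] yaw 0.096 err 0.04 label [ 638.5 -142. ]
    top [ 5.96740e+02 -1.46039e+02  9.60000e-02] 0.04
mat ['top', 'scene'] (array([ 4.49007687e+02, -3.79120417e+02, -5.28564952e-02]), np.float64(0.044773483821095694))
mat ['top'] (array([ 4.48732628e+02, -3.80265094e+02, -2.11843014e-02]), np.float64(0.06322616584434182))
mat ['scene'] (array([ 4.48874042e+02, -3.78623519e+02, -4.13569284e-02]), np.float64(0.0225483526095831))
charge mat [[456.88092461 275.68272506]] [[453.42949325 280.41890871]]
top 125.0625 [157.9 221.9 171.1 234.1]
scene 336.3125 [168.4 174.1 186.4 212.9]
top-face centroid [464.31076195 277.91699289]
top face fit (array([ 4.64444441e+02,  2.78081960e+02, -2.68955381e-01]), np.float64(0.08042279411764708))
top face fit (array([ 4.64560722e+02,  2.77946826e+02, -2.71822230e-01]), np.float64(0.0804967801287948))
top face fit (array([ 4.64565469e+02,  2.78020723e+02, -2.76907378e-01]), np.float64(0.08007363092498854))
top face fit (array([ 4.64294702e+02,  2.78125802e+02, -2.45727644e-01]), np.float64(0.08042279411764708))
top face fit (array([ 4.64249508e+02,  2.77862669e+02, -2.52306078e-01]), np.float64(0.0829894543787254))
scene 20 (array([ 4.63782604e+02,  2.79952876e+02, -1.55198204e-01]), np.float64(0.12190725872521713))
scene 50 (array([4.55118621e+02, 2.74758893e+02, 4.48023338e-01]), np.float64(0.1667585953300239))
```

View pics/c.png

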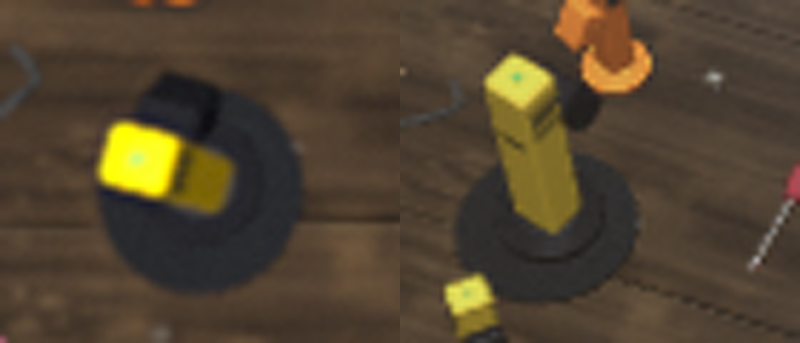

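Large yellow reader: (464,279), nose yaw about -0.26, on the mat at (456,277). Next I move above it.

>>> servo_tool(deltas=[{"x":52,"y":-73,"z":0,"rz":0.04,"gripper":1},{"x":105,"y":-145,"rz":0.08},{"x":157,"y":-218,"rz":0.12},{"x":210,"y":-292,"rz":0.16},{"x":210,"y":-292,"rz":0.16},{"x":210,"y":-292,"rz":0.16},{"x":210,"y":-292,"rz":0.16},{"x":210,"y":-292,"rz":0.16},{"x":210,"y":-292,"rz":0.16},{"x":210,"y":-292,"rz":0.16}])

```text
invalid input
```

>>> servo_tool(deltas=[{"x":40,"y":-50,"z":0,"rx":0,"ry":0,"rz":0.16,"gripper":1},{"x":210,"y":-292,"z":0,"rx":0,"ry":0,"rz":0.16,"gripper":1},{"x":210,"y":-292,"z":0,"rx":0,"ry":0,"rz":0.16,"gripper":1},{"x":210,"y":-292,"z":0,"rx":0,"ry":0,"rz":0.16,"gripper":1},{"x":210,"y":-292,"z":0,"rx":0,"ry":0,"rz":0.16,"gripper":1},{"x":210,"y":-292,"z":0,"rx":0,"ry":0,"rz":0.16,"gripper":1},{"x":210,"y":-292,"z":0,"rx":0,"ry":0,"rz":0.16,"gripper":1},{"x":210,"y":-292,"z":0,"rx":0,"ry":0,"rz":0.16,"gripper":1},{"x":210,"y":-292,"z":0,"rx":0,"ry":0,"rz":0.16,"gripper":1},{"x":210,"y":-292,"z":0,"rx":0,"ry":0,"rz":0.16,"gripper":1}], newtons=60)

```text
clock: 2.0
eef_pos: [463.8, 279.6, 231.2]
tcp_rot: [3.141, -0.0, 2.882]
contact_force: [-0.1, 0.2, 0.0]
opening: 0.997
grasp_force: 0.0
```

>>> servo_tool(deltas=[{"x":0,"y":0,"z":-40,"rx":0,"ry":0,"rz":0,"gripper":1},{"x":0,"y":0,"z":-80,"rx":0,"ry":0,"rz":0,"gripper":1},{"x":0,"y":0,"z":-110,"rx":0,"ry":0,"rz":0,"gripper":1},{"x":0,"y":0,"z":-125,"rx":0,"ry":0,"rz":0,"gripper":1},{"x":0,"y":0,"z":-125,"rx":0,"ry":0,"rz":0,"gripper":1},{"x":0,"y":0,"z":-125,"rx":0,"ry":0,"rz":0,"gripper":1},{"x":0,"y":0,"z":-125,"rx":0,"ry":0,"rz":0,"gripper":-1},{"x":0,"y":0,"z":-125,"rx":0,"ry":0,"rz":0,"gripper":-1},{"x":0,"y":0,"z":-125,"rx":0,"ry":0,"rz":0,"gripper":-1},{"x":0,"y":0,"z":-125,"rx":0,"ry":0,"rz":0,"gripper":-1}], newtons=60)

```text
clock: 3.0
eef_pos: [464.7, 279.4, 107.1]
tcp_rot: [3.14, 0.001, 2.883]
contact_force: [-0.5, 0.6, 2.4]
opening: 0.395
grasp_force: 59.8
```

>>> servo_tool(deltas=[{"x":0,"y":0,"z":0,"rx":0,"ry":0,"rz":0,"gripper":-1},{"x":0,"y":0,"z":0,"rx":0,"ry":0,"rz":0,"gripper":-1},{"x":0,"y":0,"z":0,"rx":0,"ry":0,"rz":0,"gripper":-1},{"x":0,"y":0,"z":0,"rx":0,"ry":0,"rz":0,"gripper":-1},{"x":0,"y":0,"z":0,"rx":0,"ry":0,"rz":0,"gripper":-1},{"x":0,"y":0,"z":0,"rx":0,"ry":0,"rz":0,"gripper":-1},{"x":0,"y":0,"z":0,"rx":0,"ry":0,"rz":0,"gripper":-1}], newtons=60)

```text
clock: 3.7
eef_pos: [464.7, 279.4, 107.1]
tcp_rot: [3.14, 0.001, 2.882]
contact_force: [-0.5, 1.5, 6.6]
opening: 0.391
grasp_force: 60.2
```

>>> servo_tool(deltas=[{"x":0,"y":0,"z":20,"rx":0,"ry":0,"rz":0,"gripper":-1},{"x":0,"y":0,"z":50,"rx":0,"ry":0,"rz":0,"gripper":-1},{"x":0,"y":-30,"z":80,"rx":0,"ry":0,"rz":0,"gripper":-1},{"x":-10,"y":-70,"z":90,"rx":0,"ry":0,"rz":-0.15,"gripper":-1},{"x":-40,"y":-100,"z":90,"rx":0,"ry":0,"rz":-0.3,"gripper":-1},{"x":-70,"y":-130,"z":90,"rx":0,"ry":0,"rz":-0.44,"gripper":-1},{"x":-100,"y":-155,"z":80,"rx":0,"ry":0,"rz":-0.58,"gripper":-1},{"x":-120,"y":-168,"z":60,"rx":0,"ry":0,"rz":-0.7,"gripper":-1},{"x":-130,"y":-171,"z":45,"rx":0,"ry":0,"rz":-0.74,"gripper":-1},{"x":-130,"y":-171,"z":38,"rx":0,"ry":0,"rz":-0.74,"gripper":-1}])

```text
clock: 4.7
eef_pos: [331.6, 106.9, 143.1]
tcp_rot: [-3.139, -0.001, 2.142]
contact_force: [0.8, -0.4, -2.7]
opening: 0.39
grasp_force: 61.5
```

```bash
python3 - <<'E'
from lib import *
F={n:r.grab_frame(n) for n in("top","scene")}
for n in F: cv2.imwrite(f"pics/{n}1.png",F[n])
plates(frames=F)
t=cv2.resize(F["top"][150:290,180:340],(400,350),interpolation=cv2.INTER_CUBIC)
s=cv2.resize(F["scene"][150:290,180:340],(400,350),interpolation=cv2.INTER_CUBIC)
cv2.imwrite("pics/d.png",np.hstack([t,s])); s=r.sense(); print(s["eef_pos"],s["tcp_rot"],s["qpos"])
E
```

```text
yellow cams ['top', 'scene'] xy [ 442.5 -151.6] yaw 0.076 err 0.1 label [ 484.4 -148.4]
    top [ 4.42664e+02 -1.52433e+02  7.80000e-02] 0.052
    scene [ 4.44877e+02 -1.49272e+02  9.00000e-02] 0.114
blue cams ['top'] xy [591.   31.7] yaw -3.004 err 0.053 label [549.4  26. ]
    top [591.016  31.726  -3.004] 0.053
green cams ['top'] xy [ 596.8 -146.2] yaw 0.092 err 0.033 label [ 638.6 -142.4]
    top [ 5.96758e+02 -1.46369e+02  9.10000e-02] 0.033
red cams ['scene'] xy [431.5  24.4] yaw 3.127 err 0.134 label [389.5  25.1]
    scene [431.44   24.43    3.126] 0.134
[334.12171451 107.94444423 143.81408032] [-3.14065639e+00 -2.35136928e-04  2.14412736e+00] [ 3.08230548e-01  4.26568253e-02  2.26375344e+00 -2.47742201e-05
  8.36147549e-01 -2.65083975e-01]
```

View pics/d.png

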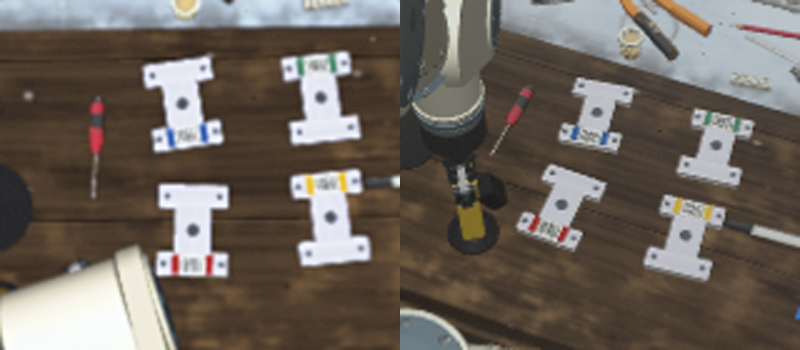

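```bash
python3 - <<'E'
from lib import *
im=cv2.imread("pics/scene1.png"); x0,y0,k=185,190,8
g=cv2.resize(im[y0:y0+70,x0:x0+90],None,fx=k,fy=k,interpolation=cv2.INTER_CUBIC)
C=np.array([334.1,108,0]); gz=143.8+19; n=np.array([np.cos(-1),np.sin(-1),0]); z=np.array([0,0,1])
t=np.linspace(0,6.28,40); foot=C+np.c_[34*np.cos(t),34*np.sin(t),0*t+gz-120]
W=C+40*n+(gz-45)*z; beam=np.array([W+d*(n*.5-z*.866) for d in(0,80,120)])
def dr(P,c): cv2.polylines(g,[np.round((proj("scene",P)-[x0,y0]+.5)*k).astype(np.int32)],False,c,1)
dr(foot,(255,255,0)); dr(beam,(0,255,0)); cv2.imwrite("pics/e.png",g); print(beam)
E
```

```text
[[355.71209223  74.34116061 117.8       ]
 [377.32418447  40.68232122  48.52      ]
 [388.13023059  23.85290152  13.88      ]]
```

View pics/e.png

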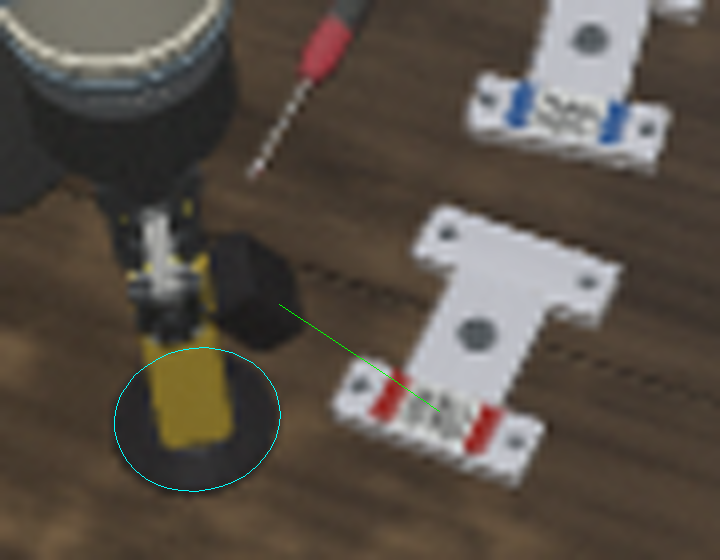

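The overlay matches the foot at crop (195,420), and the beam ends on the red label at (437,412). I hold for 2 s.

>>> servo_tool(deltas=[{"x":0,"y":0,"z":0,"rx":0,"ry":0,"rz":0,"gripper":-1},{"x":0,"y":0,"z":0,"rx":0,"ry":0,"rz":0,"gripper":-1},{"x":0,"y":0,"z":0,"rx":0,"ry":0,"rz":0,"gripper":-1},{"x":0,"y":0,"z":0,"rx":0,"ry":0,"rz":0,"gripper":-1},{"x":0,"y":0,"z":0,"rx":0,"ry":0,"rz":0,"gripper":-1},{"x":0,"y":0,"z":0,"rx":0,"ry":0,"rz":0,"gripper":-1},{"x":0,"y":0,"z":0,"rx":0,"ry":0,"rz":0,"gripper":-1},{"x":0,"y":0,"z":0,"rx":0,"ry":0,"rz":0,"gripper":-1},{"x":0,"y":0,"z":0,"rx":0,"ry":0,"rz":0,"gripper":-1},{"x":0,"y":0,"z":0,"rx":0,"ry":0,"rz":0,"gripper":-1}])

```text
clock: 5.8
eef_pos: [334.2, 108.0, 144.3]
tcp_rot: [-3.142, 0.0, 2.143]
contact_force: [0.1, 0.8, -2.6]
opening: 0.394
grasp_force: 61.6
```

>>> servo_tool(deltas=[{"x":0,"y":0,"z":0,"rx":0,"ry":0,"rz":0,"gripper":-1},{"x":0,"y":0,"z":0,"rx":0,"ry":0,"rz":0,"gripper":-1},{"x":0,"y":0,"z":0,"rx":0,"ry":0,"rz":0,"gripper":-1},{"x":0,"y":0,"z":0,"rx":0,"ry":0,"rz":0,"gripper":-1},{"x":0,"y":0,"z":0,"rx":0,"ry":0,"rz":0,"gripper":-1},{"x":0,"y":0,"z":0,"rx":0,"ry":0,"rz":0,"gripper":-1},{"x":0,"y":0,"z":0,"rx":0,"ry":0,"rz":0,"gripper":-1},{"x":0,"y":0,"z":0,"rx":0,"ry":0,"rz":0,"gripper":-1},{"x":0,"y":0,"z":0,"rx":0,"ry":0,"rz":0,"gripper":-1},{"x":0,"y":0,"z":0,"rx":0,"ry":0,"rz":0,"gripper":-1}])

```text
clock: 6.8
eef_pos: [334.2, 108.0, 144.3]
tcp_rot: [-3.142, -0.0, 2.143]
contact_force: [0.6, 0.4, -2.6]
opening: 0.394
grasp_force: 61.6
```

```bash
python3 - <<'E'
from lib import *
plates(); s=r.sense(); print(s["clock"],s["eef_pos"],s["tcp_rot"],s["grasp_force"])
E
```

```text
yellow cams ['top', 'scene'] xy [ 442.8 -151.6] yaw 0.072 err 0.1 label [ 484.7 -148.6]
    top [ 4.42739e+02 -1.52495e+02  8.10000e-02] 0.052
    scene [ 4.44153e+02 -1.49581e+02  9.10000e-02] 0.114
blue cams ['top'] xy [591.   31.9] yaw -3.006 err 0.053 label [549.4  26.2]
    top [591.049  31.889  -3.006] 0.053
green cams ['top'] xy [ 596.7 -146.2] yaw 0.094 err 0.033 label [ 638.5 -142.3]
    top [ 5.96669e+02 -1.46239e+02  9.30000e-02] 0.033
red cams ['scene'] xy [431.1  23.8] yaw 3.11 err 0.137 label [389.1  25.1]
    scene [430.88   24.022   3.114] 0.136
6.9 [334.16145335 107.97963122 144.26862034] [-3.14156532e+00 -7.05236089e-06  2.14275820e+00] 61.56025171279907
```

>>> servo_tool(deltas=[{"x":10,"y":-30,"z":0,"rx":0,"ry":0,"rz":0.12,"gripper":-1},{"x":20,"y":-65,"z":0,"rx":0,"ry":0,"rz":0.26,"gripper":-1},{"x":27,"y":-105,"z":0,"rx":0,"ry":0,"rz":0.4,"gripper":-1},{"x":34,"y":-145,"z":0,"rx":0,"ry":0,"rz":0.54,"gripper":-1},{"x":40,"y":-185,"z":0,"rx":0,"ry":0,"rz":0.68,"gripper":-1},{"x":46,"y":-220,"z":0,"rx":0,"ry":0,"rz":0.82,"gripper":-1},{"x":50,"y":-245,"z":0,"rx":0,"ry":0,"rz":0.94,"gripper":-1},{"x":51,"y":-256,"z":0,"rx":0,"ry":0,"rz":1.0,"gripper":-1},{"x":51,"y":-256,"z":0,"rx":0,"ry":0,"rz":1.0,"gripper":-1},{"x":51,"y":-256,"z":0,"rx":0,"ry":0,"rz":1.0,"gripper":-1}])

```text
clock: 7.9
eef_pos: [384.7, -147.8, 144.1]
tcp_rot: [3.141, -0.001, 3.138]
contact_force: [-0.0, 0.3, -3.5]
opening: 0.388
grasp_force: 61.8
```

```bash
python3 - <<'E'
from lib import *
plates(); s=r.sense(); print(s["clock"],s["eef_pos"],s["tcp_rot"],s["qpos"])
E
```

```text
red cams ['top', 'scene'] xy [429.9  22.1] yaw 3.098 err 0.104 label [388.   23.9]
    top [429.258  20.746   3.126] 0.052
    scene [430.695  23.761   3.135] 0.139
blue cams ['top'] xy [591.1  31.7] yaw -3.008 err 0.053 label [549.4  26.1]
    top [591.066  31.684  -3.008] 0.053
green cams ['top'] xy [ 596.7 -146.2] yaw 0.093 err 0.033 label [ 638.5 -142.3]
    top [ 5.96674e+02 -1.46237e+02  9.30000e-02] 0.032
8.0 [ 384.79453187 -147.18098989  144.13187995] [ 3.14117433e+00 -5.99133022e-04  3.14071766e+00] [-3.69109322e-01  1.39503382e-01  2.15079687e+00  2.32010138e-04
  8.52001967e-01 -1.93918336e+00]
```

>>> servo_tool(deltas=[{"x":0,"y":0,"z":0,"rx":0,"ry":0,"rz":0,"gripper":-1},{"x":0,"y":0,"z":0,"rx":0,"ry":0,"rz":0,"gripper":-1},{"x":0,"y":0,"z":0,"rx":0,"ry":0,"rz":0,"gripper":-1},{"x":0,"y":0,"z":0,"rx":0,"ry":0,"rz":0,"gripper":-1},{"x":0,"y":0,"z":0,"rx":0,"ry":0,"rz":0,"gripper":-1},{"x":0,"y":0,"z":0,"rx":0,"ry":0,"rz":0,"gripper":-1},{"x":0,"y":0,"z":0,"rx":0,"ry":0,"rz":0,"gripper":-1},{"x":0,"y":0,"z":0,"rx":0,"ry":0,"rz":0,"gripper":-1},{"x":0,"y":0,"z":0,"rx":0,"ry":0,"rz":0,"gripper":-1},{"x":0,"y":0,"z":0,"rx":0,"ry":0,"rz":0,"gripper":-1}])

```text
clock: 9.0
eef_pos: [385.1, -148.0, 144.3]
tcp_rot: [3.142, -0.0, -3.14]
contact_force: [0.1, -0.2, -2.0]
opening: 0.39
grasp_force: 61.8
```

>>> servo_tool(deltas=[{"x":0,"y":0,"z":0,"rx":0,"ry":0,"rz":0,"gripper":-1},{"x":0,"y":0,"z":0,"rx":0,"ry":0,"rz":0,"gripper":-1},{"x":0,"y":0,"z":0,"rx":0,"ry":0,"rz":0,"gripper":-1},{"x":0,"y":0,"z":0,"rx":0,"ry":0,"rz":0,"gripper":-1},{"x":0,"y":0,"z":0,"rx":0,"ry":0,"rz":0,"gripper":-1},{"x":0,"y":0,"z":0,"rx":0,"ry":0,"rz":0,"gripper":-1},{"x":0,"y":0,"z":0,"rx":0,"ry":0,"rz":0,"gripper":-1},{"x":0,"y":0,"z":0,"rx":0,"ry":0,"rz":0,"gripper":-1},{"x":0,"y":0,"z":0,"rx":0,"ry":0,"rz":0,"gripper":-1},{"x":0,"y":0,"z":0,"rx":0,"ry":0,"rz":0,"gripper":-1}])

```text
clock: 10.0
eef_pos: [385.2, -148.0, 144.3]
tcp_rot: [-3.142, 0.0, -3.14]
contact_force: [0.7, -0.3, -3.3]
opening: 0.388
grasp_force: 61.8
```

```bash
python3 - <<'E'
from lib import *
plates(); s=r.sense(); print(s["clock"],s["eef_pos"],s["tcp_rot"])
E
```

```text
red cams ['top', 'scene'] xy [429.9  22.1] yaw 3.099 err 0.105 label [388.   23.9]
    top [429.265  20.608   3.126] 0.051
    scene [429.554  23.912   3.134] 0.14
blue cams ['top'] xy [591.   31.7] yaw -3.004 err 0.053 label [549.4  26. ]
    top [591.013  31.728  -3.004] 0.053
green cams ['top'] xy [ 596.6 -146.2] yaw 0.093 err 0.033 label [ 638.4 -142.3]
    top [ 5.96622e+02 -1.46211e+02  9.40000e-02] 0.033
10.1 [ 385.14921747 -148.01013584  144.27264054] [ 3.14158950e+00 -1.34840028e-05 -3.14036208e+00]
```

>>> servo_tool(deltas=[{"x":30,"y":2,"z":0,"rx":0,"ry":0,"rz":0,"gripper":-1},{"x":70,"y":4,"z":0,"rx":0,"ry":0,"rz":0,"gripper":-1},{"x":110,"y":6,"z":0,"rx":0,"ry":0,"rz":0,"gripper":-1},{"x":140,"y":6,"z":0,"rx":0,"ry":0,"rz":0,"gripper":-1},{"x":153,"y":6,"z":0,"rx":0,"ry":0,"rz":0,"gripper":-1},{"x":153,"y":6,"z":0,"rx":0,"ry":0,"rz":0,"gripper":-1},{"x":153,"y":6,"z":0,"rx":0,"ry":0,"rz":0,"gripper":-1}])

```text
clock: 10.8
eef_pos: [536.6, -141.8, 143.7]
tcp_rot: [3.141, -0.002, -3.14]
contact_force: [0.0, -0.1, -2.3]
opening: 0.388
grasp_force: 61.7
```

```bash
python3 - <<'E'
from lib import *
F={n:r.grab_frame(n) for n in("top","scene")}; plates(frames=F); s=r.sense(); print(s["clock"],s["eef_pos"],s["tcp_rot"])
im=F["scene"]; cv2.imwrite("pics/f.png",cv2.resize(im[150:290,200:360],(640,560),interpolation=cv2.INTER_CUBIC))
E
```

```text
red cams ['top', 'scene'] xy [429.6  21.9] yaw 3.112 err 0.099 label [387.6  23.1]
    top [429.29   20.993   3.11 ] 0.044
    scene [430.826  24.295   3.124] 0.135
blue cams ['top'] xy [591.1  31.8] yaw -3.007 err 0.04 label [549.5  26.1]
    top [591.091  31.752  -3.007] 0.04
yellow cams ['scene'] xy [ 444.5 -149.4] yaw 0.087 err 0.114 label [ 486.3 -145.8]
    scene [ 4.44505e+02 -1.49437e+02  8.70000e-02] 0.114
10.9 [ 536.43340076 -141.94796845  144.01346623] [ 3.14127231e+00 -1.63074548e-03 -3.14074097e+00]
```

View pics/f.png

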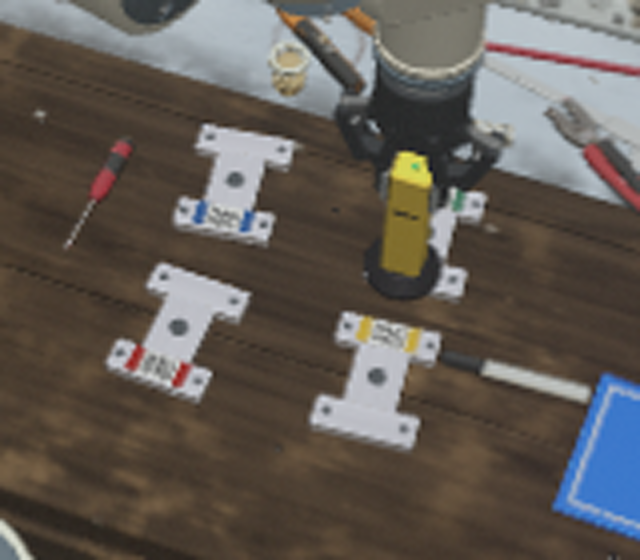

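Yellow has not moved, at crop (375,375), and the reader is aimed at green from (400,230). I hold.

>>> servo_tool(deltas=[{"x":0,"y":0,"z":0,"rx":0,"ry":0,"rz":0,"gripper":-1},{"x":0,"y":0,"z":0,"rx":0,"ry":0,"rz":0,"gripper":-1},{"x":0,"y":0,"z":0,"rx":0,"ry":0,"rz":0,"gripper":-1},{"x":0,"y":0,"z":0,"rx":0,"ry":0,"rz":0,"gripper":-1},{"x":0,"y":0,"z":0,"rx":0,"ry":0,"rz":0,"gripper":-1},{"x":0,"y":0,"z":0,"rx":0,"ry":0,"rz":0,"gripper":-1},{"x":0,"y":0,"z":0,"rx":0,"ry":0,"rz":0,"gripper":-1},{"x":0,"y":0,"z":0,"rx":0,"ry":0,"rz":0,"gripper":-1},{"x":0,"y":0,"z":0,"rx":0,"ry":0,"rz":0,"gripper":-1},{"x":0,"y":0,"z":0,"rx":0,"ry":0,"rz":0,"gripper":-1}])

```text
clock: 11.9
eef_pos: [538.1, -142.0, 144.2]
tcp_rot: [3.142, -0.0, -3.14]
contact_force: [-0.6, 0.5, -3.1]
opening: 0.389
grasp_force: 61.7
```

>>> servo_tool(deltas=[{"x":0,"y":0,"z":0,"rx":0,"ry":0,"rz":0,"gripper":-1},{"x":0,"y":0,"z":0,"rx":0,"ry":0,"rz":0,"gripper":-1},{"x":0,"y":0,"z":0,"rx":0,"ry":0,"rz":0,"gripper":-1},{"x":0,"y":0,"z":0,"rx":0,"ry":0,"rz":0,"gripper":-1},{"x":0,"y":0,"z":0,"rx":0,"ry":0,"rz":0,"gripper":-1},{"x":0,"y":0,"z":0,"rx":0,"ry":0,"rz":0,"gripper":-1},{"x":0,"y":0,"z":0,"rx":0,"ry":0,"rz":0,"gripper":-1},{"x":0,"y":0,"z":0,"rx":0,"ry":0,"rz":0,"gripper":-1},{"x":0,"y":0,"z":0,"rx":0,"ry":0,"rz":0,"gripper":-1},{"x":0,"y":0,"z":0,"rx":0,"ry":0,"rz":0,"gripper":-1}])

```text
clock: 12.9
eef_pos: [538.1, -142.0, 144.3]
tcp_rot: [-3.142, -0.0, -3.14]
contact_force: [0.6, -0.6, -3.6]
opening: 0.391
grasp_force: 61.7
```

```bash
python3 - <<'E'
from lib import *
plates(); s=r.sense(); print(s["clock"],s["eef_pos"],s["tcp_rot"])
E
```

```text
red cams ['top', 'scene'] xy [430.1  22. ] yaw 3.103 err 0.099 label [388.1  23.6]
    top [429.539  20.698   3.115] 0.043
    scene [430.707  23.835   3.141] 0.135
blue cams ['top'] xy [591.1  31.6] yaw -3.006 err 0.042 label [549.4  26. ]
    top [591.061  31.638  -3.006] 0.042
yellow cams ['scene'] xy [ 443.9 -149.9] yaw 0.082 err 0.114 label [ 485.8 -146.4]
    scene [ 4.44227e+02 -1.49535e+02  8.90000e-02] 0.114
13.0 [ 538.17742457 -141.99538348  144.29484856] [-3.14157269e+00  3.14618845e-05 -3.14036675e+00]
```

>>> servo_tool(deltas=[{"x":-18,"y":30,"z":0,"rx":0,"ry":0,"rz":0,"gripper":-1},{"x":-40,"y":70,"z":0,"rx":0,"ry":0,"rz":0,"gripper":-1},{"x":-60,"y":110,"z":0,"rx":0,"ry":0,"rz":0,"gripper":-1},{"x":-78,"y":145,"z":0,"rx":0,"ry":0,"rz":0,"gripper":-1},{"x":-88,"y":165,"z":0,"rx":0,"ry":0,"rz":0,"gripper":-1},{"x":-88,"y":169,"z":0,"rx":0,"ry":0,"rz":0,"gripper":-1},{"x":-88,"y":169,"z":0,"rx":0,"ry":0,"rz":0,"gripper":-1},{"x":-88,"y":169,"z":0,"rx":0,"ry":0,"rz":0,"gripper":-1},{"x":-88,"y":169,"z":0,"rx":0,"ry":0,"rz":0,"gripper":-1}])

```text
clock: 13.9
eef_pos: [450.8, 26.2, 144.3]
tcp_rot: [-3.141, 0.0, -3.141]
contact_force: [0.1, 0.3, -3.5]
opening: 0.394
grasp_force: 62.3
```

```bash
python3 - <<'E'
from lib import *
F={n:r.grab_frame(n) for n in("top","scene")}
plates(frames=F); s=r.sense(); print(s["clock"],s["eef_pos"],s["tcp_rot"]); cv2.imwrite("pics/scene2.png",F["scene"])
for t in("label_blue","label_green"): print(t,[(d["box"],round(d["conf"],2)) for d in r.recognise(t,"scene")][:2])
E
```

```text
yellow cams ['scene'] xy [ 444.4 -149.8] yaw 0.082 err 0.111 label [ 486.3 -146.4]
    scene [ 4.44386e+02 -1.49800e+02  8.30000e-02] 0.111
14.0 [450.54465549  26.26448034 144.22368424] [-3.14149510e+00  3.49062735e-05 -3.14157925e+00]
label_blue [([250.7, 179.8, 23.9, 34.5], 0.77)]
label_green [([291.5, 196.0, 30.5, 29.2], 0.56)]
```

>>> servo_tool(deltas=[{"x":0,"y":0,"z":0,"rx":0,"ry":0,"rz":0,"gripper":-1},{"x":0,"y":0,"z":0,"rx":0,"ry":0,"rz":0,"gripper":-1},{"x":0,"y":0,"z":0,"rx":0,"ry":0,"rz":0,"gripper":-1},{"x":0,"y":0,"z":0,"rx":0,"ry":0,"rz":0,"gripper":-1},{"x":0,"y":0,"z":0,"rx":0,"ry":0,"rz":0,"gripper":-1},{"x":0,"y":0,"z":0,"rx":0,"ry":0,"rz":0,"gripper":-1},{"x":0,"y":0,"z":0,"rx":0,"ry":0,"rz":0,"gripper":-1},{"x":0,"y":0,"z":0,"rx":0,"ry":0,"rz":0,"gripper":-1},{"x":0,"y":0,"z":0,"rx":0,"ry":0,"rz":0,"gripper":-1},{"x":0,"y":0,"z":0,"rx":0,"ry":0,"rz":0,"gripper":-1}])

```text
clock: 15.1
eef_pos: [450.2, 27.0, 144.3]
tcp_rot: [-3.142, 0.0, -3.14]
contact_force: [-0.6, 0.5, -2.8]
opening: 0.392
grasp_force: 62.3
```

>>> servo_tool(deltas=[{"x":0,"y":0,"z":0,"rx":0,"ry":0,"rz":0,"gripper":-1},{"x":0,"y":0,"z":0,"rx":0,"ry":0,"rz":0,"gripper":-1},{"x":0,"y":0,"z":0,"rx":0,"ry":0,"rz":0,"gripper":-1},{"x":0,"y":0,"z":0,"rx":0,"ry":0,"rz":0,"gripper":-1},{"x":0,"y":0,"z":0,"rx":0,"ry":0,"rz":0,"gripper":-1},{"x":0,"y":0,"z":0,"rx":0,"ry":0,"rz":0,"gripper":-1},{"x":0,"y":0,"z":0,"rx":0,"ry":0,"rz":0,"gripper":-1},{"x":0,"y":0,"z":0,"rx":0,"ry":0,"rz":0,"gripper":-1},{"x":0,"y":0,"z":0,"rx":0,"ry":0,"rz":0,"gripper":-1},{"x":0,"y":0,"z":0,"rx":0,"ry":0,"rz":0,"gripper":-1}])

```text
clock: 16.1
eef_pos: [450.1, 27.0, 144.3]
tcp_rot: [-3.142, -0.0, -3.14]
contact_force: [-0.3, -0.7, -2.4]
opening: 0.393
grasp_force: 62.3
```

```bash
python3 - <<'E'
from lib import *
im=cv2.imread("pics/scene2.png"); x0,y0,k=215,160,6
g=cv2.resize(im[y0:y0+90,x0:x0+120],None,fx=k,fy=k,interpolation=cv2.INTER_CUBIC)
C=np.array([450,27,0]); gz=144.2+19; n=np.array([1,0,0]); z=np.array([0,0,1])
t=np.linspace(0,6.28,40); foot=C+np.c_[34*np.cos(t),34*np.sin(t),0*t+gz-120]
W=C+40*n+(gz-45)*z; beam=np.array([W+d*(n*.5-z*.866) for d in(0,80,120)])
def dr(P,c): cv2.polylines(g,[np.round((proj("scene",P)-[x0,y0]+.5)*k).astype(np.int32)],False,c,1)
dr(foot,(255,255,0)); dr(beam,(0,255,0)); cv2.imwrite("pics/g.png",g)
E
```

```text
(no output)
```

View pics/g.png

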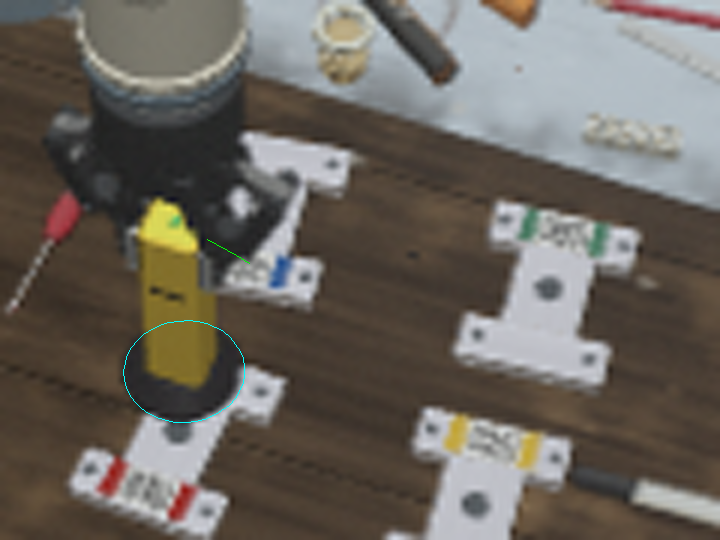

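>>> servo_tool(deltas=[{"x":1,"y":30,"z":0,"rx":0,"ry":0,"rz":0,"gripper":-1},{"x":3,"y":70,"z":0,"rx":0,"ry":0,"rz":0,"gripper":-1},{"x":5,"y":115,"z":0,"rx":0,"ry":0,"rz":0,"gripper":-1},{"x":6,"y":160,"z":0,"rx":0,"ry":0,"rz":0,"gripper":-1},{"x":8,"y":205,"z":0,"rx":0,"ry":0,"rz":0,"gripper":-1},{"x":8,"y":235,"z":-5,"rx":0,"ry":0,"rz":0,"gripper":-1},{"x":8,"y":251,"z":-15,"rx":0,"ry":0,"rz":0,"gripper":-1},{"x":8,"y":251,"z":-25,"rx":0,"ry":0,"rz":0,"gripper":-1},{"x":8,"y":251,"z":-33,"rx":0,"ry":0,"rz":0,"gripper":-1},{"x":8,"y":251,"z":-35,"rx":0,"ry":0,"rz":0,"gripper":-1}])

```text
clock: 17.1
eef_pos: [457.2, 276.2, 107.8]
tcp_rot: [-3.14, -0.002, -3.141]
contact_force: [0.4, -0.1, -2.7]
opening: 0.389
grasp_force: 62.5
```

>>> servo_tool(deltas=[{"x":0,"y":0,"z":-1,"rx":0,"ry":0,"rz":0,"gripper":-1},{"x":0,"y":0,"z":-2,"rx":0,"ry":0,"rz":0,"gripper":-1},{"x":0,"y":0,"z":-2.5,"rx":0,"ry":0,"rz":0,"gripper":-1},{"x":0,"y":0,"z":-2.5,"rx":0,"ry":0,"rz":0,"gripper":-1},{"x":0,"y":0,"z":-2.5,"rx":0,"ry":0,"rz":0,"gripper":-1}])

```text
clock: 17.6
eef_pos: [458.4, 277.9, 107.2]
tcp_rot: [3.142, 0.001, -3.14]
contact_force: [-0.3, -1.3, -0.0]
opening: 0.391
grasp_force: 63.0
```

>>> servo_tool(deltas=[{"x":0,"y":0,"z":0,"rx":0,"ry":0,"rz":0,"gripper":0.2},{"x":0,"y":0,"z":0,"rx":0,"ry":0,"rz":0,"gripper":0.5},{"x":0,"y":0,"z":0,"rx":0,"ry":0,"rz":0,"gripper":1},{"x":0,"y":0,"z":0,"rx":0,"ry":0,"rz":0,"gripper":1},{"x":0,"y":0,"z":0,"rx":0,"ry":0,"rz":0,"gripper":1},{"x":0,"y":0,"z":0,"rx":0,"ry":0,"rz":0,"gripper":1},{"x":0,"y":0,"z":20,"rx":0,"ry":0,"rz":0,"gripper":1},{"x":0,"y":0,"z":60,"rx":0,"ry":0,"rz":0,"gripper":1},{"x":0,"y":0,"z":90,"rx":0,"ry":0,"rz":0,"gripper":1},{"x":0,"y":0,"z":100,"rx":0,"ry":0,"rz":0,"gripper":1}])

```text
clock: 18.6
eef_pos: [459.6, 278.8, 209.9]
tcp_rot: [3.139, 0.004, -3.14]
contact_force: [0.3, 0.2, -0.1]
opening: 0.998
grasp_force: 0.0
```

```bash
python3 - <<'E'
from lib import *
F={n:r.grab_frame(n) for n in("top","scene")}; plates(frames=F); bluemat(F)
s=r.sense(); print(s["clock"],s["eef_pos"],s["tcp_rot"],s["qpos"])
t=cv2.resize(F["scene"][150:290,150:390],(800,467),interpolation=cv2.INTER_CUBIC); cv2.imwrite("pics/h.png",t)
E
```

```text
red cams ['top', 'scene'] xy [429.6  22.5] yaw 3.116 err 0.096 label [387.6  23.6]
    top [429.342  21.547   3.122] 0.05
    scene [431.147  24.343   3.126] 0.127
yellow cams ['top', 'scene'] xy [ 442.6 -151.7] yaw 0.085 err 0.097 label [ 484.5 -148.2]
    top [ 4.42773e+02 -1.52463e+02  8.50000e-02] 0.044
    scene [ 4.44504e+02 -1.49452e+02  8.70000e-02] 0.109
blue cams ['top'] xy [591.   31.8] yaw -3.007 err 0.045 label [549.4  26.1]
    top [590.996  31.763  -3.007] 0.045
green cams ['top'] xy [ 596.7 -146.2] yaw 0.093 err 0.03 label [ 638.5 -142.3]
    top [ 5.96663e+02 -1.46227e+02  9.30000e-02] 0.03
mat ['top', 'scene'] (array([ 4.48790476e+02, -3.79427501e+02, -4.16600177e-02]), np.float64(0.04339727905138019))
mat ['top'] (array([ 4.48655769e+02, -3.80256998e+02, -4.13829372e-02]), np.float64(0.06103942795509931))
mat ['scene'] (array([ 4.48982519e+02, -3.78489291e+02, -3.99968382e-02]), np.float64(0.023995725457813144))
18.7 [458.90609152 278.44243385 208.05877319] [ 3.14011101e+00  2.51290257e-03 -3.14036550e+00] [ 5.42591374e-01  2.39792695e-01  1.84778786e+00 -2.89553554e-05
  1.05109503e+00 -1.02941962e+00]
```

View pics/h.png

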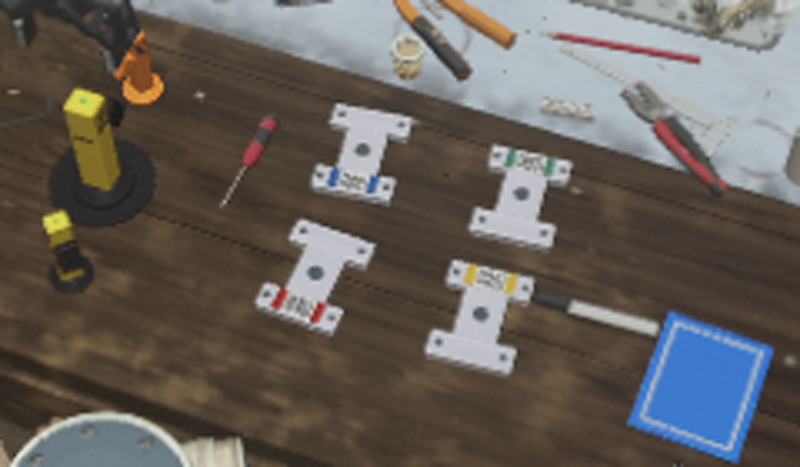

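The reader stands upright on its mat, at crop (95,165), and no plate has moved. Yellow plate first.

>>> servo_tool(deltas=[{"x":-2,"y":-40,"z":0,"rx":0,"ry":0,"rz":0.02,"gripper":1},{"x":-4,"y":-90,"z":-5,"rx":0,"ry":0,"rz":0.04,"gripper":1},{"x":-6,"y":-139,"z":-10,"rx":0,"ry":0,"rz":0.06,"gripper":1},{"x":-8,"y":-188,"z":-15,"rx":0,"ry":0,"rz":0.084,"gripper":1},{"x":-10,"y":-237,"z":-20,"rx":0,"ry":0,"rz":0.084,"gripper":1},{"x":-12,"y":-286,"z":-30,"rx":0,"ry":0,"rz":0.084,"gripper":1},{"x":-13,"y":-333,"z":-45,"rx":0,"ry":0,"rz":0.084,"gripper":1},{"x":-14,"y":-378,"z":-65,"rx":0,"ry":0,"rz":0.084,"gripper":1},{"x":-15,"y":-415,"z":-90,"rx":0,"ry":0,"rz":0.084,"gripper":1},{"x":-15,"y":-429,"z":-120,"rx":0,"ry":0,"rz":0.084,"gripper":1}])

```text
clock: 19.7
eef_pos: [442.5, -153.8, 85.0]
tcp_rot: [-3.141, -0.0, -3.059]
contact_force: [-0.0, 0.5, -0.6]
opening: 0.999
grasp_force: 0.0
```

>>> servo_tool(deltas=[{"x":0,"y":0,"z":0,"rx":0,"ry":0,"rz":0,"gripper":1},{"x":0,"y":0,"z":0,"rx":0,"ry":0,"rz":0,"gripper":1},{"x":0,"y":0,"z":-30,"rx":0,"ry":0,"rz":0,"gripper":1},{"x":0,"y":0,"z":-55,"rx":0,"ry":0,"rz":0,"gripper":1},{"x":0,"y":0,"z":-75,"rx":0,"ry":0,"rz":0,"gripper":1},{"x":0,"y":0,"z":-84,"rx":0,"ry":0,"rz":0,"gripper":1},{"x":0,"y":0,"z":-86,"rx":0,"ry":0,"rz":0,"gripper":1},{"x":0,"y":0,"z":-86,"rx":0,"ry":0,"rz":0,"gripper":1}])

```text
clock: 20.5
eef_pos: [443.8, -150.7, 1.5]
tcp_rot: [-3.141, 0.001, -3.056]
contact_force: [-0.2, 0.2, -0.4]
opening: 0.998
grasp_force: 0.0
```

>>> servo_tool(deltas=[{"x":0,"y":0,"z":0,"rx":0,"ry":0,"rz":0,"gripper":0.3},{"x":0,"y":0,"z":0,"rx":0,"ry":0,"rz":0,"gripper":-1},{"x":0,"y":0,"z":0,"rx":0,"ry":0,"rz":0,"gripper":-1},{"x":0,"y":0,"z":0,"rx":0,"ry":0,"rz":0,"gripper":-1},{"x":0,"y":0,"z":0,"rx":0,"ry":0,"rz":0,"gripper":-1},{"x":0,"y":0,"z":0,"rx":0,"ry":0,"rz":0,"gripper":-1},{"x":0,"y":0,"z":0,"rx":0,"ry":0,"rz":0,"gripper":-1}], newtons=60)

```text
clock: 21.2
eef_pos: [443.6, -151.2, 1.7]
tcp_rot: [-3.141, 0.001, -3.057]
contact_force: [-1.8, 1.4, 11.1]
opening: 0.493
grasp_force: 60.1
```

>>> servo_tool(deltas=[{"x":0,"y":0,"z":25,"rx":0,"ry":0,"rz":0,"gripper":-1},{"x":0,"y":0,"z":60,"rx":0,"ry":0,"rz":0,"gripper":-1},{"x":1,"y":-40,"z":65,"rx":0,"ry":0,"rz":-0.04,"gripper":-1},{"x":3,"y":-85,"z":65,"rx":0,"ry":0,"rz":-0.08,"gripper":-1},{"x":4,"y":-130,"z":65,"rx":0,"ry":0,"rz":-0.126,"gripper":-1},{"x":5,"y":-175,"z":60,"rx":0,"ry":0,"rz":-0.126,"gripper":-1},{"x":6,"y":-210,"z":50,"rx":0,"ry":0,"rz":-0.126,"gripper":-1},{"x":6,"y":-228,"z":40,"rx":0,"ry":0,"rz":-0.126,"gripper":-1},{"x":6,"y":-228,"z":25,"rx":0,"ry":0,"rz":-0.126,"gripper":-1},{"x":6,"y":-228,"z":12,"rx":0,"ry":0,"rz":-0.126,"gripper":-1}])

```text
clock: 22.2
eef_pos: [448.3, -377.9, 11.3]
tcp_rot: [3.14, -0.001, 3.1]
contact_force: [-0.4, 0.4, -2.9]
opening: 0.491
grasp_force: 63.6
```

>>> servo_tool(deltas=[{"x":0,"y":0,"z":-1,"rx":0,"ry":0,"rz":0,"gripper":-1},{"x":0,"y":0,"z":-4,"rx":0,"ry":0,"rz":0,"gripper":-1},{"x":0,"y":0,"z":-7,"rx":0,"ry":0,"rz":0,"gripper":-1},{"x":0,"y":0,"z":-9,"rx":0,"ry":0,"rz":0,"gripper":-1},{"x":0,"y":0,"z":-9.5,"rx":0,"ry":0,"rz":0,"gripper":-1},{"x":0,"y":0,"z":-9.5,"rx":0,"ry":0,"rz":0,"gripper":-1}])

```text
clock: 22.8
eef_pos: [449.5, -378.9, 3.8]
tcp_rot: [-3.141, 0.001, 3.101]
contact_force: [0.9, 2.9, 2.0]
opening: 0.491
grasp_force: 64.1
```

>>> servo_tool(deltas=[{"x":0,"y":0,"z":0,"rx":0,"ry":0,"rz":0,"gripper":0.2},{"x":0,"y":0,"z":0,"rx":0,"ry":0,"rz":0,"gripper":0.6},{"x":0,"y":0,"z":0,"rx":0,"ry":0,"rz":0,"gripper":1},{"x":0,"y":0,"z":0,"rx":0,"ry":0,"rz":0,"gripper":1},{"x":0,"y":0,"z":0,"rx":0,"ry":0,"rz":0,"gripper":1},{"x":0,"y":0,"z":30,"rx":0,"ry":0,"rz":0,"gripper":1},{"x":0,"y":0,"z":80,"rx":0,"ry":0,"rz":0,"gripper":1},{"x":0,"y":0,"z":110,"rx":0,"ry":0,"rz":0,"gripper":1},{"x":0,"y":30,"z":110,"rx":0,"ry":0,"rz":0,"gripper":1},{"x":0,"y":80,"z":110,"rx":0,"ry":0,"rz":0,"gripper":1}])

```text
clock: 23.8
eef_pos: [450.5, -300.8, 114.9]
tcp_rot: [-3.139, 0.004, 3.098]
contact_force: [0.8, 1.1, -2.1]
opening: 0.996
grasp_force: 0.0
```

>>> servo_tool(deltas=[{"x":20,"y":50,"z":0,"rx":0,"ry":0,"rz":0,"gripper":1},{"x":40,"y":95,"z":0,"rx":0,"ry":0,"rz":0,"gripper":1},{"x":40,"y":110,"z":0,"rx":0,"ry":0,"rz":0,"gripper":1},{"x":40,"y":110,"z":0,"rx":0,"ry":0,"rz":0,"gripper":1}])

```text
clock: 24.2
eef_pos: [489.4, -186.7, 113.3]
tcp_rot: [3.141, -0.0, 3.104]
contact_force: [0.4, -0.1, 0.2]
opening: 0.999
grasp_force: 0.0
```

```bash
python3 - <<'E'
from lib import *
F={n:r.grab_frame(n) for n in("top","scene")}; plates(frames=F)
for n in F: cv2.imwrite(f"pics/{n}3.png",F[n])
s=r.sense(); print(s["clock"],s["eef_pos"],s["tcp_rot"])
E
```

```text
red cams ['top', 'scene'] xy [430.1  21.9] yaw 3.101 err 0.099 label [388.1  23.6]
    top [429.392  20.987   3.11 ] 0.046
    scene [429.585  23.948   3.136] 0.134
blue cams ['top'] xy [591.   31.7] yaw -3.005 err 0.044 label [549.4  26. ]
    top [591.011  31.709  -3.005] 0.044
green cams ['top'] xy [ 596.1 -146.2] yaw 0.093 err 0.128 label [ 637.9 -142.3]
    top [ 5.96156e+02 -1.46205e+02  9.30000e-02] 0.128
yellow cams ['scene'] xy [ 448.1 -378.4] yaw -0.035 err 0.227 label [ 490.1 -379.8]
    scene [ 4.48114e+02 -3.78365e+02 -3.50000e-02] 0.227
24.3 [ 489.21816115 -189.06685019  113.34679822] [-3.14125029e+00  7.62299023e-05  3.10208197e+00]
```

>>> servo_tool(deltas=[{"x":35,"y":14,"z":0,"rx":0,"ry":0,"rz":0.134,"gripper":1},{"x":75,"y":30,"z":-10,"rx":0,"ry":0,"rz":0.134,"gripper":1},{"x":107,"y":43.5,"z":-30,"rx":0,"ry":0,"rz":0.134,"gripper":1},{"x":107.5,"y":43.5,"z":-50,"rx":0,"ry":0,"rz":0.134,"gripper":1},{"x":107.5,"y":43.5,"z":-65,"rx":0,"ry":0,"rz":0.134,"gripper":1},{"x":107.5,"y":43.5,"z":-85,"rx":0,"ry":0,"rz":0.134,"gripper":1},{"x":107.5,"y":43.5,"z":-102,"rx":0,"ry":0,"rz":0.134,"gripper":1},{"x":107.5,"y":43.5,"z":-111,"rx":0,"ry":0,"rz":0.134,"gripper":1},{"x":107.5,"y":43.5,"z":-112.5,"rx":0,"ry":0,"rz":0.134,"gripper":1},{"x":107.5,"y":43.5,"z":-112.5,"rx":0,"ry":0,"rz":0.134,"gripper":1}])

```text
clock: 25.3
eef_pos: [596.6, -145.9, 0.9]
tcp_rot: [-3.142, 0.0, -3.049]
contact_force: [1.2, -0.3, 0.6]
opening: 1.001
grasp_force: 0.0
```

>>> servo_tool(deltas=[{"x":0,"y":0,"z":0,"rx":0,"ry":0,"rz":0,"gripper":0.3},{"x":0,"y":0,"z":0,"rx":0,"ry":0,"rz":0,"gripper":-1},{"x":0,"y":0,"z":0,"rx":0,"ry":0,"rz":0,"gripper":-1},{"x":0,"y":0,"z":0,"rx":0,"ry":0,"rz":0,"gripper":-1},{"x":0,"y":0,"z":0,"rx":0,"ry":0,"rz":0,"gripper":-1},{"x":0,"y":0,"z":0,"rx":0,"ry":0,"rz":0,"gripper":-1},{"x":0,"y":0,"z":0,"rx":0,"ry":0,"rz":0,"gripper":-1}])

```text
clock: 26.0
eef_pos: [597.3, -145.6, 1.8]
tcp_rot: [-3.141, 0.001, -3.048]
contact_force: [-1.0, 0.2, 6.1]
opening: 0.498
grasp_force: 61.4
```

>>> servo_tool(deltas=[{"x":0,"y":0,"z":30,"rx":0,"ry":0,"rz":0,"gripper":-1},{"x":-10,"y":-10,"z":70,"rx":0,"ry":0,"rz":-0.02,"gripper":-1},{"x":-35,"y":-50,"z":75,"rx":0,"ry":0,"rz":-0.05,"gripper":-1},{"x":-60,"y":-90,"z":75,"rx":0,"ry":0,"rz":-0.08,"gripper":-1},{"x":-85,"y":-130,"z":75,"rx":0,"ry":0,"rz":-0.134,"gripper":-1},{"x":-110,"y":-170,"z":75,"rx":0,"ry":0,"rz":-0.134,"gripper":-1},{"x":-132,"y":-207,"z":70,"rx":0,"ry":0,"rz":-0.134,"gripper":-1},{"x":-145,"y":-229,"z":60,"rx":0,"ry":0,"rz":-0.134,"gripper":-1},{"x":-147.7,"y":-233.5,"z":50,"rx":0,"ry":0,"rz":-0.134,"gripper":-1},{"x":-147.7,"y":-233.5,"z":35,"rx":0,"ry":0,"rz":-0.134,"gripper":-1}])

```text
clock: 27.0
eef_pos: [448.9, -379.8, 35.7]
tcp_rot: [-3.141, 0.001, 3.099]
contact_force: [0.5, 0.7, -3.7]
opening: 0.495
grasp_force: 62.4
```

>>> servo_tool(deltas=[{"x":0,"y":0,"z":-5,"rx":0,"ry":0,"rz":0,"gripper":-1},{"x":0,"y":0,"z":-10,"rx":0,"ry":0,"rz":0,"gripper":-1},{"x":0,"y":0,"z":-14,"rx":0,"ry":0,"rz":0,"gripper":-1},{"x":0,"y":0,"z":-17,"rx":0,"ry":0,"rz":0,"gripper":-1},{"x":0,"y":0,"z":-18.5,"rx":0,"ry":0,"rz":0,"gripper":-1},{"x":0,"y":0,"z":-18.5,"rx":0,"ry":0,"rz":0,"gripper":-1},{"x":0,"y":0,"z":-18.5,"rx":0,"ry":0,"rz":0,"gripper":-1}])

```text
clock: 27.7
eef_pos: [449.4, -378.9, 17.8]
tcp_rot: [-3.141, 0.001, 3.101]
contact_force: [0.8, 3.0, 3.1]
opening: 0.498
grasp_force: 62.9
```

>>> servo_tool(deltas=[{"x":0,"y":0,"z":0,"rx":0,"ry":0,"rz":0,"gripper":0.2},{"x":0,"y":0,"z":0,"rx":0,"ry":0,"rz":0,"gripper":0.6},{"x":0,"y":0,"z":0,"rx":0,"ry":0,"rz":0,"gripper":1},{"x":0,"y":0,"z":0,"rx":0,"ry":0,"rz":0,"gripper":1},{"x":0,"y":0,"z":0,"rx":0,"ry":0,"rz":0,"gripper":1},{"x":0,"y":0,"z":30,"rx":0,"ry":0,"rz":0,"gripper":1},{"x":0,"y":10,"z":75,"rx":0,"ry":0,"rz":0,"gripper":1},{"x":0,"y":50,"z":90,"rx":0,"ry":0,"rz":0,"gripper":1},{"x":0,"y":100,"z":90,"rx":0,"ry":0,"rz":0,"gripper":1},{"x":0,"y":150,"z":90,"rx":0,"ry":0,"rz":0,"gripper":1}])

```text
clock: 28.7
eef_pos: [449.2, -228.1, 108.1]
tcp_rot: [-3.141, 0.002, 3.099]
contact_force: [1.1, 0.5, -1.0]
opening: 1.003
grasp_force: 0.0
```

>>> servo_tool(deltas=[{"x":0,"y":30,"z":0,"rx":0,"ry":0,"rz":0,"gripper":1},{"x":0,"y":50,"z":0,"rx":0,"ry":0,"rz":0,"gripper":1},{"x":0,"y":50,"z":0,"rx":0,"ry":0,"rz":0,"gripper":1}])

```text
clock: 29.0
eef_pos: [448.6, -176.9, 107.3]
tcp_rot: [3.141, -0.001, 3.103]
contact_force: [0.4, -0.4, 0.5]
opening: 1.0
grasp_force: 0.0
```

```bash
python3 - <<'E'
from lib import *
F={n:r.grab_frame(n) for n in("top","scene")}; plates(frames=F)
s=r.sense(); print(s["clock"],s["eef_pos"],s["tcp_rot"])
a=cv2.resize(F["top"][190:280,340:430],(400,400),interpolation=cv2.INTER_CUBIC); b=cv2.resize(F["scene"][225:305,315:395],(400,400),interpolation=cv2.INTER_CUBIC)
cv2.imwrite("pics/i.png",np.hstack([a,b]))
E
```

```text
red cams ['top', 'scene'] xy [430.   22.4] yaw 3.105 err 0.102 label [388.  24.]
    top [429.551  20.659   3.118] 0.054
    scene [430.311  23.686   3.141] 0.133
blue cams ['top', 'scene'] xy [591.   31.7] yaw -3.005 err 0.524 label [549.4  26. ]
    top [591.045  31.638  -3.006] 0.047
    scene [591.048  31.702  -3.005] 1.0
29.1 [ 449.2951913  -179.13891963  107.47868861] [-3.14116789e+00  5.44129542e-04  3.10208084e+00]
```

View pics/i.png

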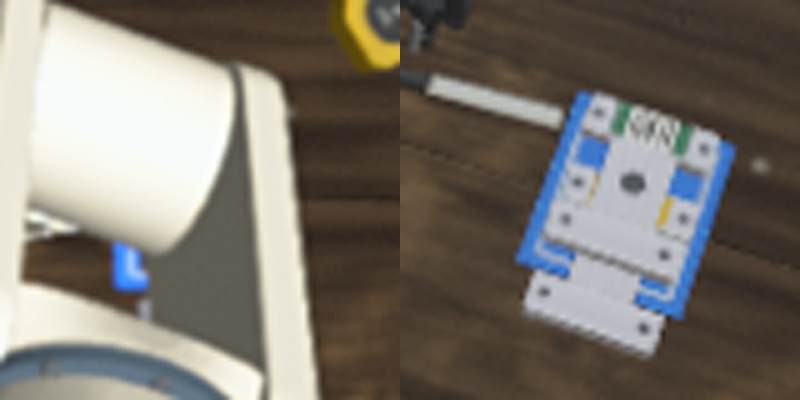

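The yellow plate has been knocked about 5 cm toward the robot under the green plate: yellow's bar is at crop (590,320), green at (640,180). I clear the arm and measure both.

>>> servo_tool(deltas=[{"x":0,"y":40,"z":0,"rx":0,"ry":0,"rz":0,"gripper":1},{"x":0,"y":90,"z":0,"rx":0,"ry":0,"rz":0,"gripper":1},{"x":0,"y":140,"z":0,"rx":0,"ry":0,"rz":0,"gripper":1},{"x":0,"y":190,"z":0,"rx":0,"ry":0,"rz":0,"gripper":1},{"x":0,"y":220,"z":0,"rx":0,"ry":0,"rz":0,"gripper":1},{"x":0,"y":220,"z":0,"rx":0,"ry":0,"rz":0,"gripper":1}])

```text
clock: 29.7
eef_pos: [449.8, 42.9, 107.4]
tcp_rot: [3.141, 0.001, 3.103]
contact_force: [-0.7, -0.4, -0.1]
opening: 1.002
grasp_force: 0.0
```

```bash
python3 - <<'E'
from lib import *
F={n:r.grab_frame(n) for n in("top","scene")}
a=cv2.resize(F["top"][190:280,340:430],(400,400),interpolation=cv2.INTER_CUBIC)
x0,y0,k=310,225,5; g=cv2.resize(F["scene"][y0:y0+80,x0:x0+80],None,fx=k,fy=k,interpolation=cv2.INTER_CUBIC)
def outline(p,z,c):
    for q in H: cv2.polylines(g,[np.round((proj("scene",place(q,p,z))-[x0,y0]+.5)*k).astype(np.int32)],True,c,1)
outline([449,-379,-.041],30,(0,200,0)); outline([395,-379,-.041],16,(0,0,255))
cv2.imwrite("pics/j.png",np.hstack([a,g])); 
for n in F: cv2.imwrite(f"pics/{n}4.png",F[n])
s=r.sense(); print(s["clock"],s["eef_pos"])
E
```

```text
29.8 [449.5833903   40.60942153 107.28217178]
```

View pics/j.png

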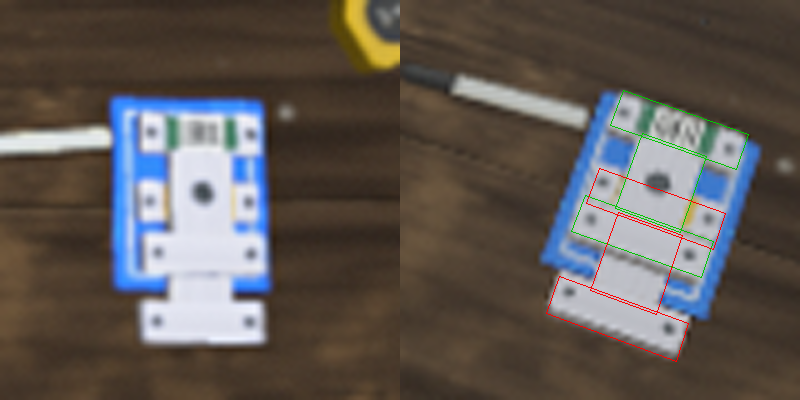

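>>> servo_tool(deltas=[{"x":0,"y":-40,"z":0,"rx":0,"ry":0,"rz":0,"gripper":1},{"x":0,"y":-88,"z":0,"rx":0,"ry":0,"rz":0,"gripper":1},{"x":0,"y":-136,"z":0,"rx":0,"ry":0,"rz":0,"gripper":1},{"x":0,"y":-184,"z":0,"rx":0,"ry":0,"rz":0,"gripper":1},{"x":0,"y":-232,"z":0,"rx":0,"ry":0,"rz":0,"gripper":1},{"x":0,"y":-280,"z":0,"rx":0,"ry":0,"rz":0,"gripper":1},{"x":0,"y":-328,"z":0,"rx":0,"ry":0,"rz":0,"gripper":1},{"x":0,"y":-374,"z":0,"rx":0,"ry":0,"rz":0,"gripper":1},{"x":0,"y":-410,"z":0,"rx":0,"ry":0,"rz":0,"gripper":1},{"x":0,"y":-420,"z":-15,"rx":0,"ry":0,"rz":0,"gripper":1}])

```text
clock: 30.8
eef_pos: [448.7, -385.7, 93.6]
tcp_rot: [-3.138, 0.004, 3.096]
contact_force: [0.8, 0.4, -0.3]
opening: 0.999
grasp_force: 0.0
```

>>> servo_tool(deltas=[{"x":0,"y":0,"z":0,"rx":0,"ry":0,"rz":0,"gripper":1},{"x":0,"y":0,"z":-25,"rx":0,"ry":0,"rz":0,"gripper":1},{"x":0,"y":0,"z":-55,"rx":0,"ry":0,"rz":0,"gripper":1},{"x":0,"y":0,"z":-70,"rx":0,"ry":0,"rz":0,"gripper":1},{"x":0,"y":0,"z":-75,"rx":0,"ry":0,"rz":0,"gripper":1},{"x":0,"y":0,"z":-75,"rx":0,"ry":0,"rz":0,"gripper":1},{"x":0,"y":0,"z":-75,"rx":0,"ry":0,"rz":0,"gripper":0.3},{"x":0,"y":0,"z":-75,"rx":0,"ry":0,"rz":0,"gripper":-1},{"x":0,"y":0,"z":-75,"rx":0,"ry":0,"rz":0,"gripper":-1},{"x":0,"y":0,"z":-75,"rx":0,"ry":0,"rz":0,"gripper":-1}])

```text
clock: 31.8
eef_pos: [449.6, -379.5, 18.6]
tcp_rot: [-3.141, 0.001, 3.101]
contact_force: [-0.7, 0.7, 7.7]
opening: 0.492
grasp_force: 60.8
```

>>> servo_tool(deltas=[{"x":0,"y":0,"z":0,"rx":0,"ry":0,"rz":0,"gripper":-1},{"x":0,"y":0,"z":0,"rx":0,"ry":0,"rz":0,"gripper":-1},{"x":0,"y":0,"z":0,"rx":0,"ry":0,"rz":0,"gripper":-1},{"x":0,"y":0,"z":0,"rx":0,"ry":0,"rz":0,"gripper":-1}])

```text
clock: 32.2
eef_pos: [449.5, -379.5, 18.6]
tcp_rot: [-3.141, 0.001, 3.101]
contact_force: [-0.9, 1.6, 8.3]
opening: 0.491
grasp_force: 60.8
```

>>> servo_tool(deltas=[{"x":0,"y":0,"z":30,"rx":0,"ry":0,"rz":0,"gripper":-1},{"x":-2,"y":20,"z":60,"rx":0,"ry":0,"rz":0,"gripper":-1},{"x":-5,"y":65,"z":60,"rx":0,"ry":0,"rz":0,"gripper":-1},{"x":-9,"y":112,"z":55,"rx":0,"ry":0,"rz":0,"gripper":-1},{"x":-13,"y":160,"z":50,"rx":0,"ry":0,"rz":0,"gripper":-1},{"x":-17,"y":205,"z":45,"rx":0,"ry":0,"rz":0,"gripper":-1},{"x":-19,"y":235,"z":30,"rx":0,"ry":0,"rz":0,"gripper":-1},{"x":-19,"y":239,"z":15,"rx":0,"ry":0,"rz":0,"gripper":-1},{"x":-19,"y":239,"z":0,"rx":0,"ry":0,"rz":0,"gripper":-1},{"x":-19,"y":239,"z":-9,"rx":0,"ry":0,"rz":0,"gripper":-1}])

```text
clock: 33.2
eef_pos: [429.8, -139.5, 7.8]
tcp_rot: [3.142, -0.0, 3.102]
contact_force: [-0.1, 0.3, -2.6]
opening: 0.495
grasp_force: 62.8
```

>>> servo_tool(deltas=[{"x":0,"y":0,"z":-4,"rx":0,"ry":0,"rz":0,"gripper":-1},{"x":0,"y":0,"z":-6.5,"rx":0,"ry":0,"rz":0,"gripper":-1},{"x":0,"y":0,"z":-6.5,"rx":0,"ry":0,"rz":0,"gripper":-1},{"x":0,"y":0,"z":-6.5,"rx":0,"ry":0,"rz":0,"gripper":0.3},{"x":0,"y":0,"z":-6.5,"rx":0,"ry":0,"rz":0,"gripper":1},{"x":0,"y":0,"z":-6.5,"rx":0,"ry":0,"rz":0,"gripper":1},{"x":0,"y":0,"z":-6.5,"rx":0,"ry":0,"rz":0,"gripper":1},{"x":0,"y":0,"z":20,"rx":0,"ry":0,"rz":0,"gripper":1},{"x":0,"y":0,"z":60,"rx":0,"ry":0,"rz":0,"gripper":1},{"x":0,"y":20,"z":90,"rx":0,"ry":0,"rz":0,"gripper":1}])

```text
clock: 34.2
eef_pos: [430.6, -121.0, 99.9]
tcp_rot: [-3.141, 0.001, 3.099]
contact_force: [1.2, 0.2, 0.0]
opening: 0.999
grasp_force: 0.0
```

```bash
python3 - <<'E'
from lib import *
plates()
s=r.sense(); print(s["clock"],s["eef_pos"])
E
```

```text
red cams ['top', 'scene'] xy [430.   22.1] yaw 3.103 err 0.102 label [388.1  23.7]
    top [429.556  21.005   3.113] 0.053
    scene [431.527  23.851   3.133] 0.136
blue cams ['top'] xy [591.   31.8] yaw -3.008 err 0.048 label [549.4  26.2]
    top [591.01   31.721  -3.004] 0.047
yellow cams ['scene'] xy [ 402.8 -378.1] yaw -0.029 err 0.115 label [ 444.8 -379.3]
    scene [ 4.02774e+02 -3.78061e+02 -2.90000e-02] 0.115
34.3 [ 432.05032734 -119.59580089  101.58959014]
```

>>> servo_tool(deltas=[{"x":-5,"y":-40,"z":0,"rx":0,"ry":0,"rz":0.012,"gripper":1},{"x":-10,"y":-88,"z":0,"rx":0,"ry":0,"rz":0.012,"gripper":1},{"x":-15,"y":-136,"z":0,"rx":0,"ry":0,"rz":0.012,"gripper":1},{"x":-20,"y":-184,"z":0,"rx":0,"ry":0,"rz":0.012,"gripper":1},{"x":-25,"y":-230,"z":0,"rx":0,"ry":0,"rz":0.012,"gripper":1},{"x":-27.7,"y":-255,"z":-10,"rx":0,"ry":0,"rz":0.012,"gripper":1},{"x":-27.7,"y":-259,"z":-25,"rx":0,"ry":0,"rz":0.012,"gripper":1},{"x":-27.7,"y":-259,"z":-45,"rx":0,"ry":0,"rz":0.012,"gripper":1},{"x":-27.7,"y":-259,"z":-70,"rx":0,"ry":0,"rz":0.012,"gripper":1},{"x":-27.7,"y":-259,"z":-90,"rx":0,"ry":0,"rz":0.012,"gripper":1}])

```text
clock: 35.3
eef_pos: [401.3, -377.3, 5.9]
tcp_rot: [3.14, -0.002, 3.113]
contact_force: [0.4, -0.0, -0.3]
opening: 1.003
grasp_force: 0.0
```

>>> servo_tool(deltas=[{"x":0,"y":0,"z":-5,"rx":0,"ry":0,"rz":0,"gripper":1},{"x":0,"y":0,"z":-5.5,"rx":0,"ry":0,"rz":0,"gripper":1},{"x":0,"y":0,"z":-5.5,"rx":0,"ry":0,"rz":0,"gripper":0.3},{"x":0,"y":0,"z":-5.5,"rx":0,"ry":0,"rz":0,"gripper":-1},{"x":0,"y":0,"z":-5.5,"rx":0,"ry":0,"rz":0,"gripper":-1},{"x":0,"y":0,"z":-5.5,"rx":0,"ry":0,"rz":0,"gripper":-1},{"x":0,"y":0,"z":-5.5,"rx":0,"ry":0,"rz":0,"gripper":-1},{"x":0,"y":0,"z":-5.5,"rx":0,"ry":0,"rz":0,"gripper":-1},{"x":0,"y":0,"z":-5.5,"rx":0,"ry":0,"rz":0,"gripper":-1}])

```text
clock: 36.2
eef_pos: [402.8, -379.5, 4.0]
tcp_rot: [-3.14, 0.001, 3.113]
contact_force: [-0.6, 0.9, 6.8]
opening: 0.489
grasp_force: 61.1
```

>>> servo_tool(deltas=[{"x":0,"y":0,"z":8,"rx":0,"ry":0,"rz":0,"gripper":-1},{"x":10,"y":0,"z":10,"rx":0,"ry":0,"rz":-0.012,"gripper":-1},{"x":30,"y":0,"z":10,"rx":0,"ry":0,"rz":-0.012,"gripper":-1},{"x":44,"y":0,"z":10,"rx":0,"ry":0,"rz":-0.012,"gripper":-1},{"x":46.7,"y":0,"z":10,"rx":0,"ry":0,"rz":-0.012,"gripper":-1},{"x":46.7,"y":0,"z":8,"rx":0,"ry":0,"rz":-0.012,"gripper":-1},{"x":46.7,"y":0,"z":4,"rx":0,"ry":0,"rz":-0.012,"gripper":-1},{"x":46.7,"y":0,"z":0.5,"rx":0,"ry":0,"rz":-0.012,"gripper":-1},{"x":46.7,"y":0,"z":0.3,"rx":0,"ry":0,"rz":-0.012,"gripper":-1},{"x":46.7,"y":0,"z":0.3,"rx":0,"ry":0,"rz":-0.012,"gripper":-1}])

```text
clock: 37.2
eef_pos: [448.2, -378.7, 4.0]
tcp_rot: [3.141, -0.001, 3.1]
contact_force: [-4.1, 4.9, 15.9]
opening: 0.495
grasp_force: 63.8
```

>>> servo_tool(deltas=[{"x":0,"y":0,"z":0,"rx":0,"ry":0,"rz":0,"gripper":0.2},{"x":0,"y":0,"z":0,"rx":0,"ry":0,"rz":0,"gripper":0.6},{"x":0,"y":0,"z":0,"rx":0,"ry":0,"rz":0,"gripper":1},{"x":0,"y":0,"z":0,"rx":0,"ry":0,"rz":0,"gripper":1},{"x":0,"y":0,"z":0,"rx":0,"ry":0,"rz":0,"gripper":1},{"x":0,"y":0,"z":30,"rx":0,"ry":0,"rz":0,"gripper":1},{"x":0,"y":10,"z":75,"rx":0,"ry":0,"rz":0,"gripper":1},{"x":0,"y":50,"z":97,"rx":0,"ry":0,"rz":0,"gripper":1},{"x":0,"y":100,"z":97,"rx":0,"ry":0,"rz":0,"gripper":1},{"x":0,"y":150,"z":97,"rx":0,"ry":0,"rz":0,"gripper":1}])

```text
clock: 38.2
eef_pos: [449.3, -228.2, 101.1]
tcp_rot: [-3.141, 0.002, 3.099]
contact_force: [1.2, 0.5, -0.4]
opening: 0.998
grasp_force: 0.0
```

>>> servo_tool(deltas=[{"x":0,"y":50,"z":0,"rx":0,"ry":0,"rz":0,"gripper":1},{"x":0,"y":100,"z":0,"rx":0,"ry":0,"rz":0,"gripper":1},{"x":0,"y":150,"z":0,"rx":0,"ry":0,"rz":0,"gripper":1},{"x":0,"y":200,"z":0,"rx":0,"ry":0,"rz":0,"gripper":1},{"x":0,"y":230,"z":0,"rx":0,"ry":0,"rz":0,"gripper":1},{"x":0,"y":240,"z":0,"rx":0,"ry":0,"rz":0,"gripper":1},{"x":0,"y":240,"z":0,"rx":0,"ry":0,"rz":0,"gripper":1}])

```text
clock: 38.9
eef_pos: [449.0, 11.8, 100.1]
tcp_rot: [-3.141, 0.0, 3.103]
contact_force: [-0.0, -1.1, -0.9]
opening: 1.0
grasp_force: 0.0
```

```bash
python3 - <<'E'
from lib import *
F={n:r.grab_frame(n) for n in("top","scene")}
plates(frames=F)
s=r.sense(); print(s["clock"],s["eef_pos"])
E
```

```text
yellow cams ['top', 'scene'] xy [ 447.8 -378.7] yaw -0.039 err 0.231 label [ 489.7 -380.3]
    top [ 4.47746e+02 -3.78796e+02 -3.70000e-02] 0.215
    scene [ 4.46736e+02 -3.78344e+02 -5.30000e-02] 0.244
green cams ['scene'] xy [ 431.6 -138.9] yaw -0.033 err 0.114 label [ 473.5 -140.3]
    scene [ 4.31435e+02 -1.38950e+02 -3.50000e-02] 0.113
red cams ['scene'] xy [430.9  24.1] yaw 3.127 err 0.134 label [388.9  24.7]
    scene [430.797  24.296   3.123] 0.134
39.0 [449.08871382  10.24312542 100.06035558]
```

>>> servo_tool(deltas=[{"x":-18.6,"y":11.4,"z":0,"rx":0,"ry":0,"rz":0.006,"gripper":1},{"x":-18.6,"y":11.4,"z":-10,"rx":0,"ry":0,"rz":0.006,"gripper":1},{"x":-18.6,"y":11.4,"z":-40,"rx":0,"ry":0,"rz":0.006,"gripper":1},{"x":-18.6,"y":11.4,"z":-70,"rx":0,"ry":0,"rz":0.006,"gripper":1},{"x":-18.6,"y":11.4,"z":-90,"rx":0,"ry":0,"rz":0.006,"gripper":1},{"x":-18.6,"y":11.4,"z":-98,"rx":0,"ry":0,"rz":0.006,"gripper":1},{"x":-18.6,"y":11.4,"z":-99.3,"rx":0,"ry":0,"rz":0.006,"gripper":1},{"x":-18.6,"y":11.4,"z":-99.3,"rx":0,"ry":0,"rz":0.006,"gripper":1}])

```text
clock: 39.8
eef_pos: [430.8, 21.9, 1.0]
tcp_rot: [-3.142, 0.0, 3.106]
contact_force: [-0.1, -0.6, 0.5]
opening: 1.0
grasp_force: 0.0
```

>>> servo_tool(deltas=[{"x":0,"y":0,"z":0,"rx":0,"ry":0,"rz":0,"gripper":0.3},{"x":0,"y":0,"z":0,"rx":0,"ry":0,"rz":0,"gripper":-1},{"x":0,"y":0,"z":0,"rx":0,"ry":0,"rz":0,"gripper":-1},{"x":0,"y":0,"z":0,"rx":0,"ry":0,"rz":0,"gripper":-1},{"x":0,"y":0,"z":0,"rx":0,"ry":0,"rz":0,"gripper":-1},{"x":0,"y":0,"z":0,"rx":0,"ry":0,"rz":0,"gripper":-1},{"x":0,"y":0,"z":0,"rx":0,"ry":0,"rz":0,"gripper":-1},{"x":0,"y":0,"z":30,"rx":0,"ry":0,"rz":0,"gripper":-1},{"x":0,"y":0,"z":65,"rx":0,"ry":0,"rz":0,"gripper":-1}])

```text
clock: 40.7
eef_pos: [429.0, 22.4, 65.8]
tcp_rot: [-3.141, -0.003, 3.107]
contact_force: [0.7, -0.2, -3.4]
opening: 0.498
grasp_force: 64.3
```

>>> servo_tool(deltas=[{"x":2,"y":-40,"z":5,"rx":0,"ry":0,"rz":-0.006,"gripper":-1},{"x":4,"y":-86,"z":10,"rx":0,"ry":0,"rz":-0.006,"gripper":-1},{"x":6,"y":-132,"z":10,"rx":0,"ry":0,"rz":-0.006,"gripper":-1},{"x":8,"y":-180,"z":10,"rx":0,"ry":0,"rz":-0.006,"gripper":-1},{"x":11,"y":-228,"z":10,"rx":0,"ry":0,"rz":-0.006,"gripper":-1},{"x":13,"y":-276,"z":10,"rx":0,"ry":0,"rz":-0.006,"gripper":-1},{"x":15,"y":-324,"z":5,"rx":0,"ry":0,"rz":-0.006,"gripper":-1},{"x":17,"y":-365,"z":0,"rx":0,"ry":0,"rz":-0.006,"gripper":-1},{"x":18.6,"y":-392,"z":-5,"rx":0,"ry":0,"rz":-0.006,"gripper":-1},{"x":18.6,"y":-401.4,"z":-12,"rx":0,"ry":0,"rz":-0.006,"gripper":-1}])

```text
clock: 41.7
eef_pos: [449.3, -381.9, 53.9]
tcp_rot: [-3.14, 0.002, 3.099]
contact_force: [-0.3, 0.7, -2.8]
opening: 0.496
grasp_force: 64.4
```

>>> servo_tool(deltas=[{"x":0,"y":0,"z":-5,"rx":0,"ry":0,"rz":0,"gripper":-1},{"x":0,"y":0,"z":-15,"rx":0,"ry":0,"rz":0,"gripper":-1},{"x":0,"y":0,"z":-23,"rx":0,"ry":0,"rz":0,"gripper":-1},{"x":0,"y":0,"z":-30,"rx":0,"ry":0,"rz":0,"gripper":-1},{"x":0,"y":0,"z":-34,"rx":0,"ry":0,"rz":0,"gripper":-1},{"x":0,"y":0,"z":-36.5,"rx":0,"ry":0,"rz":0,"gripper":-1},{"x":0,"y":0,"z":-36.5,"rx":0,"ry":0,"rz":0,"gripper":-1},{"x":0,"y":0,"z":-36.5,"rx":0,"ry":0,"rz":0,"gripper":-1}])

```text
clock: 42.5
eef_pos: [449.0, -378.5, 17.8]
tcp_rot: [3.141, -0.0, 3.101]
contact_force: [-1.5, 2.9, 6.2]
opening: 0.493
grasp_force: 65.3
```

>>> servo_tool(deltas=[{"x":0,"y":0,"z":0,"rx":0,"ry":0,"rz":0,"gripper":0.2},{"x":0,"y":0,"z":0,"rx":0,"ry":0,"rz":0,"gripper":0.6},{"x":0,"y":0,"z":0,"rx":0,"ry":0,"rz":0,"gripper":1},{"x":0,"y":0,"z":0,"rx":0,"ry":0,"rz":0,"gripper":1},{"x":0,"y":0,"z":0,"rx":0,"ry":0,"rz":0,"gripper":1},{"x":0,"y":0,"z":30,"rx":0,"ry":0,"rz":0,"gripper":1},{"x":0,"y":10,"z":70,"rx":0,"ry":0,"rz":0,"gripper":1},{"x":0,"y":50,"z":80,"rx":0,"ry":0,"rz":0,"gripper":1},{"x":0,"y":100,"z":80,"rx":0,"ry":0,"rz":0,"gripper":1},{"x":0,"y":150,"z":80,"rx":0,"ry":0,"rz":0,"gripper":1}])

```text
clock: 43.5
eef_pos: [449.1, -228.1, 98.0]
tcp_rot: [-3.141, 0.002, 3.099]
contact_force: [0.5, 0.3, -0.2]
opening: 0.999
grasp_force: 0.0
```

```bash
python3 - <<'E'
from lib import *
F={n:r.grab_frame(n) for n in("top","scene")}
plates(frames=F)
for t in("label_yellow","label_red"): print(t,[(d["box"],round(d["conf"],2)) for d in r.recognise(t,"scene")][:3])
s=r.sense(); print(s["clock"],s["eef_pos"])
E
```

```text
green cams ['top'] xy [ 428.8 -141.5] yaw -0.052 err 0.137 label [ 470.7 -143.7]
    top [ 4.28791e+02 -1.41491e+02 -5.20000e-02] 0.136
blue cams ['top'] xy [591.2  32. ] yaw -3.004 err 0.052 label [549.6  26.2]
    top [591.174  31.978  -3.004] 0.052
red cams ['scene'] xy [ 489.9 -358.6] yaw -2.182 err 0.574 label [ 465.8 -393. ]
    scene [ 489.892 -358.576   -2.182] 0.574
label_yellow [([343.3, 253.0, 30.6, 30.5], 0.55)]
label_red [([345.6, 245.8, 35.8, 35.4], 0.81), ([271.0, 230.2, 32.8, 35.1], 0.23)]
43.7 [ 449.25789277 -228.15433933   97.55217221]
```

>>> servo_tool(deltas=[{"x":-8,"y":40,"z":0,"rx":0,"ry":0,"rz":0,"gripper":1},{"x":-16,"y":80,"z":-5,"rx":0,"ry":0,"rz":0,"gripper":1},{"x":-18.7,"y":89,"z":-25,"rx":0,"ry":0,"rz":0,"gripper":1},{"x":-18.7,"y":89,"z":-45,"rx":0,"ry":0,"rz":0,"gripper":1},{"x":-18.7,"y":89,"z":-60,"rx":0,"ry":0,"rz":0,"gripper":1},{"x":-18.7,"y":89,"z":-60,"rx":0,"ry":0,"rz":0,"gripper":1}])

```text
clock: 44.3
eef_pos: [429.6, -140.6, 35.8]
tcp_rot: [3.141, -0.002, 3.1]
contact_force: [-0.2, -0.8, 0.2]
opening: 1.0
grasp_force: 0.0
```

```bash
python3 - <<'E'
from lib import *
F={"scene":r.grab_frame("scene")}
x0,y0,k=260,215,6; g=cv2.resize(F["scene"][y0:y0+90,x0:x0+130],None,fx=k,fy=k,interpolation=cv2.INTER_CUBIC)
def outline(p,z,c):
    for q in H: cv2.polylines(g,[np.round((proj("scene",place(q,p,z))-[x0,y0]+.5)*k).astype(np.int32)],True,c,1)
outline([449,-379,-.041],30,(0,0,255)); outline([430.3,-140,-.041],14,(0,200,0))
cv2.imwrite("pics/k.png",g)
E
```

```text
(no output)
```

View pics/k.png

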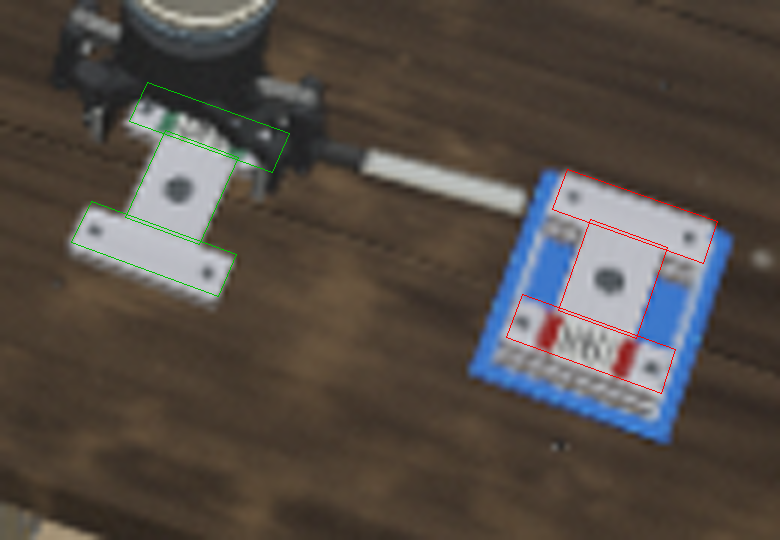

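The red plate matches its outline on the pile, at crop (610,280). The green plate matches at (178,190), so I grasp it.

>>> servo_tool(deltas=[{"x":0,"y":0,"z":-20,"rx":0,"ry":0,"rz":0,"gripper":1},{"x":0,"y":0,"z":-33,"rx":0,"ry":0,"rz":0,"gripper":1},{"x":0,"y":0,"z":-36.5,"rx":0,"ry":0,"rz":0,"gripper":1},{"x":0,"y":0,"z":-36.5,"rx":0,"ry":0,"rz":0,"gripper":1},{"x":0,"y":0,"z":-36.5,"rx":0,"ry":0,"rz":0,"gripper":0.3},{"x":0,"y":0,"z":-36.5,"rx":0,"ry":0,"rz":0,"gripper":-1},{"x":0,"y":0,"z":-36.5,"rx":0,"ry":0,"rz":0,"gripper":-1},{"x":0,"y":0,"z":-36.5,"rx":0,"ry":0,"rz":0,"gripper":-1},{"x":0,"y":0,"z":-36.5,"rx":0,"ry":0,"rz":0,"gripper":-1},{"x":0,"y":0,"z":-36.5,"rx":0,"ry":0,"rz":0,"gripper":-1}])

```text
clock: 45.35
eef_pos: [430.7, -140.2, 1.7]
tcp_rot: [-3.141, 0.001, 3.101]
contact_force: [-3.2, -0.6, 9.8]
opening: 0.496
grasp_force: 60.0
```

>>> servo_tool(deltas=[{"x":0,"y":0,"z":0,"rx":0,"ry":0,"rz":0,"gripper":-1},{"x":0,"y":0,"z":35,"rx":0,"ry":0,"rz":0,"gripper":-1},{"x":2,"y":-15,"z":75,"rx":0,"ry":0,"rz":0,"gripper":-1},{"x":5,"y":-60,"z":80,"rx":0,"ry":0,"rz":0,"gripper":-1},{"x":9,"y":-105,"z":80,"rx":0,"ry":0,"rz":0,"gripper":-1},{"x":13,"y":-153,"z":80,"rx":0,"ry":0,"rz":0,"gripper":-1},{"x":16,"y":-200,"z":75,"rx":0,"ry":0,"rz":0,"gripper":-1},{"x":18.7,"y":-230,"z":70,"rx":0,"ry":0,"rz":0,"gripper":-1},{"x":18.7,"y":-239,"z":60,"rx":0,"ry":0,"rz":0,"gripper":-1},{"x":18.7,"y":-239,"z":50,"rx":0,"ry":0,"rz":0,"gripper":-1}])

```text
clock: 46.35
eef_pos: [448.7, -379.9, 50.2]
tcp_rot: [-3.141, 0.0, 3.099]
contact_force: [-0.4, 0.4, -2.4]
opening: 0.496
grasp_force: 63.7
```

>>> servo_tool(deltas=[{"x":0,"y":0,"z":-5,"rx":0,"ry":0,"rz":0,"gripper":-1},{"x":0,"y":0,"z":-11,"rx":0,"ry":0,"rz":0,"gripper":-1},{"x":0,"y":0,"z":-16,"rx":0,"ry":0,"rz":0,"gripper":-1},{"x":0,"y":0,"z":-19.5,"rx":0,"ry":0,"rz":0,"gripper":-1},{"x":0,"y":0,"z":-19.5,"rx":0,"ry":0,"rz":0,"gripper":-1},{"x":0,"y":0,"z":-19.5,"rx":0,"ry":0,"rz":0,"gripper":-1}])

```text
clock: 46.95
eef_pos: [449.2, -378.4, 31.7]
tcp_rot: [3.141, 0.0, 3.101]
contact_force: [-1.0, 4.2, 4.1]
opening: 0.498
grasp_force: 64.5
```

>>> servo_tool(deltas=[{"x":0,"y":0,"z":0,"rx":0,"ry":0,"rz":0,"gripper":0.2},{"x":0,"y":0,"z":0,"rx":0,"ry":0,"rz":0,"gripper":0.6},{"x":0,"y":0,"z":0,"rx":0,"ry":0,"rz":0,"gripper":1},{"x":0,"y":0,"z":0,"rx":0,"ry":0,"rz":0,"gripper":1},{"x":0,"y":0,"z":0,"rx":0,"ry":0,"rz":0,"gripper":1},{"x":0,"y":0,"z":30,"rx":0,"ry":0,"rz":0,"gripper":1},{"x":0,"y":10,"z":65,"rx":0,"ry":0,"rz":0,"gripper":1},{"x":0,"y":50,"z":70,"rx":0,"ry":0,"rz":0,"gripper":1},{"x":0,"y":100,"z":70,"rx":0,"ry":0,"rz":0,"gripper":1},{"x":0,"y":150,"z":70,"rx":0,"ry":0,"rz":0,"gripper":1}])

```text
clock: 47.95
eef_pos: [448.9, -228.0, 101.8]
tcp_rot: [-3.141, 0.001, 3.099]
contact_force: [0.5, 0.8, 0.1]
opening: 1.001
grasp_force: 0.0
```

>>> servo_tool(deltas=[{"x":10,"y":45,"z":0,"rx":0,"ry":0,"rz":0,"gripper":1},{"x":25,"y":90,"z":0,"rx":0,"ry":0,"rz":0,"gripper":1},{"x":35,"y":135,"z":0,"rx":0,"ry":0,"rz":0,"gripper":1},{"x":40,"y":180,"z":0,"rx":0,"ry":0,"rz":0,"gripper":1},{"x":40,"y":200,"z":0,"rx":0,"ry":0,"rz":0,"gripper":1},{"x":40,"y":200,"z":0,"rx":0,"ry":0,"rz":0,"gripper":1}])

```text
clock: 48.55
eef_pos: [488.9, -26.7, 101.3]
tcp_rot: [3.141, -0.0, 3.104]
contact_force: [-0.4, -0.8, 0.2]
opening: 1.005
grasp_force: 0.0
```

```bash
python3 - <<'E'
from lib import *
F={n:r.grab_frame(n) for n in("top","scene")}
plates(frames=F)
im=F["scene"]; x0,y0,k=310,225,7; g=cv2.resize(im[y0:y0+80,x0:x0+80],None,fx=k,fy=k,interpolation=cv2.INTER_CUBIC)
for q in H: cv2.polylines(g,[np.round((proj("scene",place(q,[449,-379,-.041],44))-[x0,y0]+.5)*k).astype(np.int32)],True,(0,0,255),1)
cv2.imwrite("pics/l.png",g)
s=r.sense(); print(s["clock"],s["eef_pos"])
E
```

```text
green cams ['top'] xy [ 449.1 -390.1] yaw -0.073 err 0.075 label [ 491.  -393.2]
    top [ 4.49101e+02 -3.90140e+02 -7.20000e-02] 0.075
blue cams ['scene'] xy [ 454.8 -378. ] yaw -0.019 err 0.302 label [ 496.7 -378.8]
    scene [ 4.54717e+02 -3.77986e+02 -1.80000e-02] 0.301
48.65 [489.00063116 -28.95757431 101.32333691]
```

View pics/l.png

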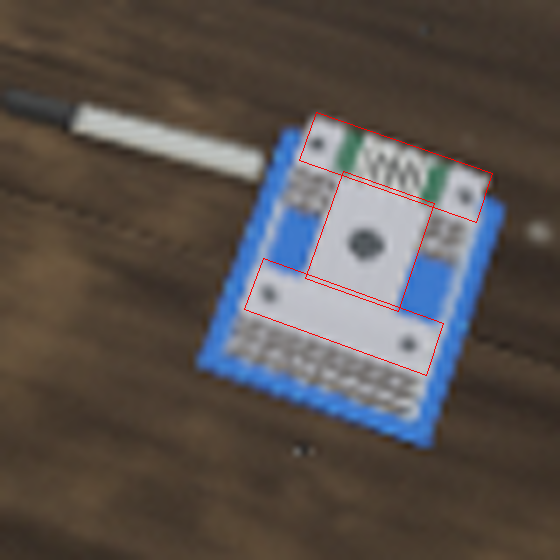

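>>> servo_tool(deltas=[{"x":35,"y":20,"z":0,"rx":0,"ry":0,"rz":0.1,"gripper":1},{"x":75,"y":45,"z":0,"rx":0,"ry":0,"rz":0.176,"gripper":1},{"x":102.5,"y":62,"z":-15,"rx":0,"ry":0,"rz":0.176,"gripper":1},{"x":102.5,"y":62,"z":-35,"rx":0,"ry":0,"rz":0.176,"gripper":1},{"x":102.5,"y":62,"z":-55,"rx":0,"ry":0,"rz":0.176,"gripper":1},{"x":102.5,"y":62,"z":-75,"rx":0,"ry":0,"rz":0.176,"gripper":1},{"x":102.5,"y":62,"z":-92,"rx":0,"ry":0,"rz":0.176,"gripper":1},{"x":102.5,"y":62,"z":-99,"rx":0,"ry":0,"rz":0.176,"gripper":1},{"x":102.5,"y":62,"z":-100.5,"rx":0,"ry":0,"rz":0.176,"gripper":1},{"x":102.5,"y":62,"z":-100.5,"rx":0,"ry":0,"rz":0.176,"gripper":1}])

```text
clock: 49.65
eef_pos: [591.8, 32.3, 1.1]
tcp_rot: [-3.141, 0.0, -3.007]
contact_force: [0.3, 0.3, -0.4]
opening: 1.0
grasp_force: 0.0
```

>>> servo_tool(deltas=[{"x":0,"y":0,"z":0,"rx":0,"ry":0,"rz":0,"gripper":0.3},{"x":0,"y":0,"z":0,"rx":0,"ry":0,"rz":0,"gripper":-1},{"x":0,"y":0,"z":0,"rx":0,"ry":0,"rz":0,"gripper":-1},{"x":0,"y":0,"z":0,"rx":0,"ry":0,"rz":0,"gripper":-1},{"x":0,"y":0,"z":0,"rx":0,"ry":0,"rz":0,"gripper":-1},{"x":0,"y":0,"z":0,"rx":0,"ry":0,"rz":0,"gripper":-1},{"x":0,"y":0,"z":0,"rx":0,"ry":0,"rz":0,"gripper":-1},{"x":0,"y":0,"z":30,"rx":0,"ry":0,"rz":0,"gripper":-1},{"x":0,"y":0,"z":70,"rx":0,"ry":0,"rz":0,"gripper":-1},{"x":0,"y":0,"z":80,"rx":0,"ry":0,"rz":0,"gripper":-1}])

```text
clock: 50.65
eef_pos: [593.6, 33.2, 84.5]
tcp_rot: [-3.141, 0.005, -3.006]
contact_force: [0.6, 0.1, -1.9]
opening: 0.498
grasp_force: 62.9
```

>>> servo_tool(deltas=[{"x":-12,"y":-30,"z":5,"rx":0,"ry":0,"rz":-0.02,"gripper":-1},{"x":-27,"y":-74,"z":10,"rx":0,"ry":0,"rz":-0.05,"gripper":-1},{"x":-42,"y":-119,"z":10,"rx":0,"ry":0,"rz":-0.09,"gripper":-1},{"x":-57,"y":-164,"z":10,"rx":0,"ry":0,"rz":-0.13,"gripper":-1},{"x":-72,"y":-209,"z":10,"rx":0,"ry":0,"rz":-0.176,"gripper":-1},{"x":-88,"y":-254,"z":10,"rx":0,"ry":0,"rz":-0.176,"gripper":-1},{"x":-104,"y":-300,"z":10,"rx":0,"ry":0,"rz":-0.176,"gripper":-1},{"x":-120,"y":-346,"z":10,"rx":0,"ry":0,"rz":-0.176,"gripper":-1},{"x":-134,"y":-388,"z":5,"rx":0,"ry":0,"rz":-0.176,"gripper":-1},{"x":-142.5,"y":-412,"z":0,"rx":0,"ry":0,"rz":-0.176,"gripper":-1}])

```text
clock: 51.65
eef_pos: [447.6, -381.9, 80.3]
tcp_rot: [-3.141, 0.0, 3.099]
contact_force: [0.8, 0.2, -3.3]
opening: 0.491
grasp_force: 62.8
```

>>> servo_tool(deltas=[{"x":0,"y":0,"z":-2,"rx":0,"ry":0,"rz":0,"gripper":-1},{"x":0,"y":0,"z":-10,"rx":0,"ry":0,"rz":0,"gripper":-1},{"x":0,"y":0,"z":-20,"rx":0,"ry":0,"rz":0,"gripper":-1},{"x":0,"y":0,"z":-28,"rx":0,"ry":0,"rz":0,"gripper":-1},{"x":0,"y":0,"z":-33,"rx":0,"ry":0,"rz":0,"gripper":-1},{"x":0,"y":0,"z":-35.5,"rx":0,"ry":0,"rz":0,"gripper":-1},{"x":0,"y":0,"z":-35.5,"rx":0,"ry":0,"rz":0,"gripper":-1},{"x":0,"y":0,"z":-35.5,"rx":0,"ry":0,"rz":0,"gripper":-1}])

```text
clock: 52.45
eef_pos: [449.1, -378.0, 45.8]
tcp_rot: [3.141, -0.001, 3.102]
contact_force: [-2.6, 3.6, 6.8]
opening: 0.496
grasp_force: 63.8
```

>>> servo_tool(deltas=[{"x":0,"y":0,"z":0,"rx":0,"ry":0,"rz":0,"gripper":0.2},{"x":0,"y":0,"z":0,"rx":0,"ry":0,"rz":0,"gripper":0.6},{"x":0,"y":0,"z":0,"rx":0,"ry":0,"rz":0,"gripper":1},{"x":0,"y":0,"z":0,"rx":0,"ry":0,"rz":0,"gripper":1},{"x":0,"y":0,"z":0,"rx":0,"ry":0,"rz":0,"gripper":1},{"x":0,"y":0,"z":30,"rx":0,"ry":0,"rz":0,"gripper":1},{"x":0,"y":10,"z":65,"rx":0,"ry":0,"rz":0,"gripper":1},{"x":0,"y":50,"z":80,"rx":0,"ry":0,"rz":0,"gripper":1},{"x":0,"y":100,"z":80,"rx":0,"ry":0,"rz":0,"gripper":1},{"x":0,"y":150,"z":80,"rx":0,"ry":0,"rz":0,"gripper":1}])

```text
clock: 53.45
eef_pos: [449.1, -228.1, 126.0]
tcp_rot: [-3.141, 0.002, 3.099]
contact_force: [0.9, 0.5, -0.2]
opening: 0.999
grasp_force: 0.0
```

>>> servo_tool(deltas=[{"x":0,"y":45,"z":0,"rx":0,"ry":0,"rz":0,"gripper":1},{"x":0,"y":90,"z":0,"rx":0,"ry":0,"rz":0,"gripper":1},{"x":0,"y":140,"z":0,"rx":0,"ry":0,"rz":0,"gripper":1},{"x":0,"y":190,"z":0,"rx":0,"ry":0,"rz":0,"gripper":1},{"x":0,"y":230,"z":0,"rx":0,"ry":0,"rz":0,"gripper":1},{"x":0,"y":250,"z":0,"rx":0,"ry":0,"rz":0,"gripper":1},{"x":0,"y":250,"z":0,"rx":0,"ry":0,"rz":0,"gripper":1}])

```text
clock: 54.15
eef_pos: [449.0, 23.1, 125.4]
tcp_rot: [3.141, 0.0, 3.104]
contact_force: [-0.2, 0.7, 1.3]
opening: 0.997
grasp_force: 0.0
```

```bash
python3 - <<'E'
from lib import *
F={n:r.grab_frame(n) for n in("top","scene")}
out=[]
for n,x0,y0 in(("scene",310,225),("top",340,190)):
    k=5; g=cv2.resize(F[n][y0:y0+90,x0:x0+80],None,fx=k,fy=k,interpolation=cv2.INTER_CUBIC)
    for q in H: cv2.polylines(g,[np.round((proj(n,place(q,[449,-379,-.041],58))-[x0,y0]+.5)*k).astype(np.int32)],True,(0,0,255),1)
    out.append(g)
cv2.imwrite("pics/m.png",np.hstack(out))
s=r.sense(); print(s["clock"],s["eef_pos"])
for c in F: print([(d["box"],round(d["conf"],2)) for d in r.recognise("reader_grip",c)])
E
```

```text
54.25 [449.02378822  20.96050809 125.32722446]
[([158.3, 182.6, 21.9, 16.2], 0.76), ([162.9, 216.9, 22.2, 27.7], 0.69), ([173.3, 264.7, 15.8, 12.8], 0.62), ([110.0, 252.2, 33.3, 26.5], 0.59)]
[([171.2, 176.1, 18.5, 34.4], 0.96), ([184.0, 156.9, 15.8, 24.0], 0.65), ([165.4, 213.2, 12.2, 20.6], 0.52), ([346.9, 260.2, 28.6, 21.0], 0.21)]
```

View pics/m.png

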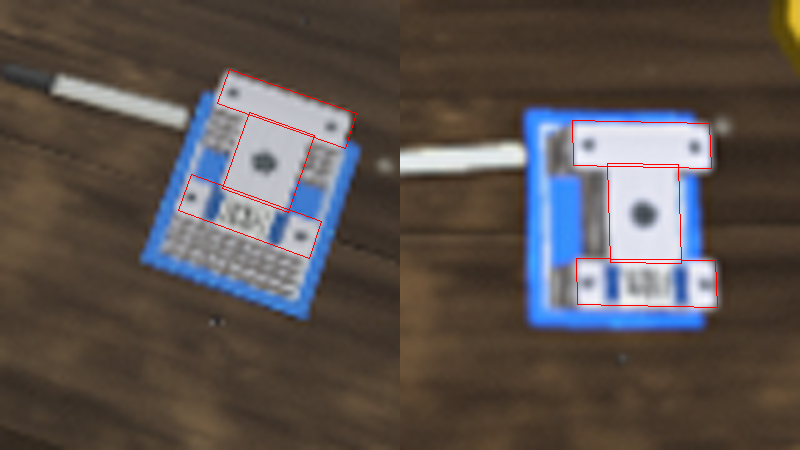

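In both views the pile of four matches the predicted outline, with the blue plate on top at crop (263,162) and (643,213). The reader is still upright on its mat, so I hand in.

```bash
python3 -c "
from rig import r
print(r.sign_off())"
```

```text
the job is handed in; nothing more can be done
None
```

I handed the job in: all four labels (red, yellow, green, blue) were held in the beam for 2 s in order, the reader is upright on its mat, and the four plates are square on the white rectangle after re-placing a knocked yellow plate; no verdict came back.

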